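# Load the sample vials from behind the reagent bottles

### The arm

A 7-joint arm with a two-finger parallel gripper is mounted at the origin on the work surface. World frame = base frame: x ahead of the robot, y to its left, z up, the work surface at z = 0. Lengths are in m, angles in rad, forces in N, time in s.
With the tool pointing down it reaches from about 0.4 to 0.85 m from the base axis. Payload 10.4 kg.
Tool frame: the origin (TCP) lies at the very end of the fingers, on their centre line; the grasp point (between the pads) lies 19 mm behind it; x points along the fingers, z is the direction in which the jaws open and shut, and the axes are right-handed (so a half turn about x gives the same grasp; the last joint's range is limited). The gripper opens to 85 mm and grips with 20 to 120 N. Pads are 22 mm wide; open, the fingers measure 114 mm over their backs; the gripper's body (76 mm by 85 mm) begins 54 mm behind the grasp point. The pads swing forward as they close: fully open they stand 13 mm farther back than shut.
Start: joints at [1.137, 0.332, -0.065, 1.46, 0.022, 1.35, -0.088], TCP at [0.25, -0.573, 0.206] pointing down, gripper open.
Joint ranges: [-2.6, 2.6], [-0.5, 2.12], [-1.47, 1.34], [0.16, 2.42], [-1.27, 4.41], [0.06, 2.06], [-2.6, 2.6]. Speed limits (rad/s): [2.22, 2.22, 2.79, 2.79, 3.14, 3.14, 3.14].

### API

Orientations are given as a unit quaternion [x, y, z, w].
In Python, from workcell import telemetry, viewer, manip, spot_in, mark_of gives the robot as it stands. The module is installed in compiled form; this text tells all that it offers.
- The arm moves only by the shell command python3 -m crank 'ROWS' [FORCE]. ROWS is JSON, a list of rows, each a list of 3 entries, a list of its own where there are three numbers: the closure, from 0 (fully open) to 1 (shut), then the shift along the world's x, y, z in cm, then the turn, a rotation vector about the world's x, y, z in rad. A call has 1 to 12 rows; each row shifts and turns the commanded pose from where the row before left it; what a row does not reach is not made up. A row lasts 1/12 s, in which the tool goes at most 41.7 mm and 7.16 degrees, less where a joint would pass 70% of its speed; a pose out of reach is approached as far as the arm can. A call with a gripper value outside its range is refused whole. The fingers move at their own pace and stop on an object; FORCE is the grip in N (left out, the last holds). Time passes only in rows, so rows that do not move let the fingers close. It gives the time, the measured TCP pose, the force and the opening at its end, in the units of the state.
- telemetry.get_obs(): the state, without advancing time (a new reading comes with each control period).
- viewer.camera(name): name is "scene" or "top" or "wrist"; returns a dict with "frame" (480x640x3 uint8, red, green, blue), "intrinsics" (3x3 intrinsics, pixels), "k1" (the pictures are not rectified: a ray, as slopes to the right and down, at radius r is drawn at 1 + k1 r^2 times it, then the intrinsics apply), "cam_to_world" (4x4, takes a point from camera to world coordinates). Camera axes: x right, y up, looking along -z (the intrinsics and any distortion apply to the point x, -y, -z); pixel columns grow to the right and rows downward; lengths in m; the calibration is good to about 2 mm. A picture is of the moment at which its call begins. There is no depth.
- manip.hand_in(): hands the job in, once; it reports no verdict.
Trained networks look in a picture, given as the dict that the camera call returned (one of the last four; its "shot" number tells which), for a name from the list of things; names that differ only in an ending like _2 or _b are one class to them, and where a whole thing is asked for, a point or a joint stands for the part that bears it (a point fixed in the world has none). Each returns a list of dicts, best first, with "conf" (0 to 1); they miss things now and then, are a little off and sometimes report something else, mostly with a low value. They report only what shows in the picture. A call takes as long as a camera call.
- spot_in(thing, picture): "location" ([x, y, z] in m, in the coordinates of the camera as it stood for that picture, good to about 4 mm: the middle of the surface that is visible of it).
- mark_of(thing, picture): "location" ([x, y, z] in m, in the coordinates of the camera as it stood for that picture, good to about 4 mm: a listed point, or the origin of a listed thing).
The state is a dict: "clock": time; "joint_pos": joint angles; "joint_velocities": joint speeds; "tau": joint torques, N m; "position": TCP position; "ee_rot": TCP orientation; "ft_force": force on the tool from outside, world axes, zero at the start; "torque": the same for the moment, N m; "grip_width": opening from 0.0 (shut) to 1.0 (fully open).
Only numpy, scipy, OpenCV 4.12 (cv2) and the standard library are available. Lean on these libraries where they do the work, as an engineer would, in place of code of your own. Each camera call takes 0.05 s, during which the arm holds its last target. There are 200 camera calls.

### The job

Two sample vials stand in the steel tray behind two reagent bottles. Stand both bottles aside on the grey mat, then drop the vials upright into the clear feeder tube, the tall one first and the short one on top of it, and only after that put the bottles back upright on their cork coasters, the round bottle in the middle of the round coaster and the square bottle in the middle of the square one. Never tip a bottle over, and leave the glass dish and the pipette where they are.

Things in the scene. Friction and masses are not known exactly. Their poses are not given: they have to be found in the camera images.
- bottle_round: Round amber reagent bottle, 52 mm diameter up to 90 mm, tapering to a neck, with a round black ribbed screw cap of 32 mm diameter (34 over the ribs) that spans heights 114 to 140 mm; 140 mm high in all, about 0.18 kg. Starts upright on the round coaster. Origin: centre of the underside, z up.
- bottle_square: Square white plastic reagent bottle, 48 x 48 mm up to 92 mm, then a neck, with the same round black cap (32 mm diameter, 34 over the ribs, heights 114 to 140 mm); 140 mm high in all, about 0.18 kg. Starts upright on the square coaster. Origin: centre of the underside, z up, x and y along its sides.
- vial_tall: Tall sample vial: amber body of 30 mm diameter up to 30 mm, a shoulder, and a white cap of 22 mm diameter at heights 34 to 48 mm; 48 mm high in all, about 40 g. Stands on the tray's floor, beyond one of the bottles as seen from the robot and about 50 mm from that bottle's axis. Origin: centre of the underside, z up.
- vial_short: Short sample vial: clear body of 29 mm diameter up to 18 mm, white cap of 30 mm diameter at heights 18 to 30 mm; 30 mm high in all, about 30 g. Stands on the tray's floor beyond the other bottle. Origin: centre of the underside, z up.
- coaster_round: Round cork coaster, 64 mm diameter, 3 mm thick, fixed on the floor of the steel tray, in the half nearer the robot. Origin: centre of its underside, 4 mm above the bench; a bottle standing on it has its underside 7 mm above the bench. Its x points from the bottles to the vials, away from the robot.
- coaster_square: Square cork coaster, 64 x 64 mm, 3 mm thick, fixed on the same tray beside the round one, 100 mm from centre to centre. Origin: centre of its underside, 4 mm above the bench. The tray is fixed, 170 mm deep, 220 mm wide, with a 4 mm thick floor and a rim 12 mm high.
- mat: Grey mat, the side area, fixed on the bench left or right of the tray: 220 mm along its x, 130 mm along its y, 3 mm thick. Origin: centre of its underside at bench height.
- feeder: Vial feeder, fixed, on the other side of the tray: upright clear tube, open at the top, on a grey base. Origin: on the tube's axis at bench height, z up. Tube floor 20 mm above the origin, bore 35 mm, rim 117 mm above the origin; the top 12 mm flare to a funnel 52 mm inside, 58 outside. White housing 40 to 90 mm from the axis along +x, 70 mm high. Vials slide down by their own weight.
- petri_dish: Bystander: open glass dish, 90 mm diameter, 17 mm high. Loose; leave it alone. Origin: centre of the underside.
- pipette: Bystander: grey hand pipette lying on the bench beyond the tray, about 240 mm long along its y, 22 mm high. Loose; leave it alone. Origin: under the middle of its grey handle, at bench height.

How it is judged:
By the outcome, as a careful person would: the job done as asked, in the order asked, and still so for the second after the job is handed in, with the robot touching nothing.
It also fails if it takes over 123 s, if anything falls off the work surface, if the arm or the gripper's body presses on something with over 40 N, if the wrist force passes 120 N, or if a joint passes its speed limit or range.

## Working session

There is one attempt and no reset: what is moved stays moved. The work goes in short steps, Python scripts to look and compute and a shell command to move; the robot and the scene stay as the last step left them, time stands still between calls to the robot, and variables do not carry over. Pictures are saved under pics/ and viewed, about 12 in all and at most 16, crops included, and the job is handed in when it is done.

```bash
mkdir -p pics
cat > h.py <<'E'
import numpy as np, cv2
from workcell import telemetry, viewer, manip, spot_in, mark_of
from scipy.spatial.transform import Rotation as R
def w(pic,p): return (np.array(pic["cam_to_world"])@np.r_[p,1])[:3]
def pix(pic,P):
    T=np.linalg.inv(np.array(pic["cam_to_world"])); c=T@np.r_[P,1]; a=np.array([c[0],-c[1]])/-c[2]
    a=a*(1+pic["k1"]*(a@a)); K=np.array(pic["intrinsics"]); return (K@np.r_[a,1])[:2]
def ray(pic,u,v,z):
    K=np.array(pic["intrinsics"]); d=np.linalg.inv(K)@[u,v,1]; s=d[:2].copy(); a=s.copy()
    for _ in range(20): a=s/(1+pic["k1"]*(a@a))
    T=np.array(pic["cam_to_world"]); dd=T[:3,:3]@[a[0],-a[1],-1]; o=T[:3,3]
    return o+dd*(z-o[2])/dd[2]
def save(pic,n): cv2.imwrite("pics/"+n+".png",pic["frame"][:,:,::-1])
E
python3 - <<'E'
from h import *
o=telemetry.get_obs(); print({k:np.round(v,3) for k,v in o.items()})
for n in ["scene","top"]:
    p=viewer.camera(n); save(p,n+"0")
    for t in "bottle_round bottle_square vial_tall vial_short coaster_round coaster_square mat feeder petri_dish pipette".split():
        print(n,t,[(np.round(w(p,d["location"]),3),round(d["conf"],2)) for d in mark_of(t,p)[:2]])
E
```

```text
{'clock': np.float64(0.0), 'joint_pos': array([ 1.137,  0.333, -0.065,  1.461,  0.022,  1.35 , -0.088]), 'joint_velocities': array([ 0.002, -0.   ,  0.001,  0.001,  0.001,  0.001, -0.   ]), 'tau': array([-1.0000e-03, -6.2546e+01,  4.9000e-02, -3.9161e+01,  1.6000e-02,
        1.0000e-02, -0.0000e+00]), 'position': array([ 0.249, -0.573,  0.206]), 'ee_rot': array([ 0.388,  0.592, -0.387,  0.591]), 'ft_force': array([ 0.069, -0.848, -0.246]), 'torque': array([ 0.013, -0.043,  0.042]), 'grip_width': np.float64(0.995)}
scene bottle_round [(array([0.503, 0.038, 0.006]), 0.6)]
scene bottle_square [(array([ 0.499, -0.055,  0.008]), 0.59)]
scene vial_tall []
scene vial_short [(array([ 0.499, -0.056,  0.006]), 0.66), (array([0.557, 0.025, 0.004]), 0.56)]
scene coaster_round [(array([0.509, 0.042, 0.002]), 0.59)]
scene coaster_square [(array([ 0.491, -0.06 ,  0.002]), 0.56), (array([0.553, 0.027, 0.003]), 0.4)]
scene mat [(array([ 0.457,  0.306, -0.002]), 0.63)]
scene feeder [(array([ 0.468, -0.316, -0.007]), 0.72), (array([0.757, 0.282, 0.001]), 0.24)]
scene petri_dish [(array([0.754, 0.285, 0.001]), 0.56)]
scene pipette [(array([ 0.789, -0.022, -0.005]), 0.75)]
top bottle_round [(array([0.503, 0.039, 0.004]), 0.57)]
top bottle_square [(array([ 0.498, -0.055,  0.006]), 0.84)]
top vial_tall [(array([ 0.541, -0.068,  0.003]), 0.51)]
top vial_short [(array([0.75 , 0.283, 0.001]), 0.59), (array([0.557, 0.03 , 0.003]), 0.53)]
top coaster_round [(array([0.511, 0.043, 0.003]), 0.57)]
top coaster_square [(array([ 0.491, -0.06 ,  0.004]), 0.83)]
top mat [(array([0.452, 0.307, 0.005]), 0.74)]
top feeder [(array([ 0.467, -0.315, -0.004]), 0.67)]
top petri_dish [(array([ 0.75 ,  0.281, -0.004]), 0.63), (array([0.512, 0.043, 0.   ]), 0.2)]
top pipette [(array([ 0.794, -0.018, -0.001]), 0.89)]
```

View pics/scene0.png

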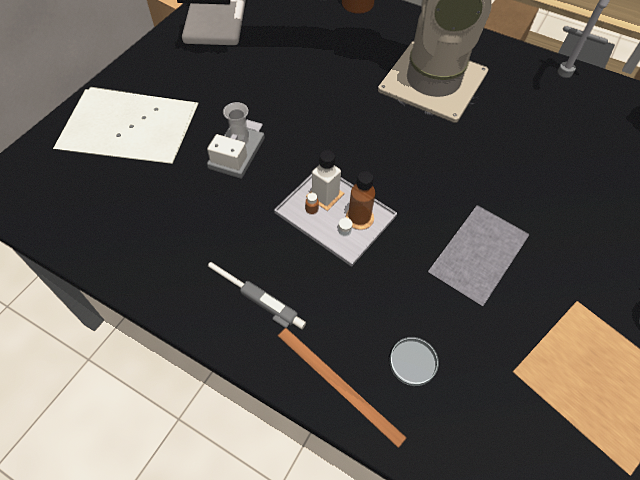

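View pics/top0.png

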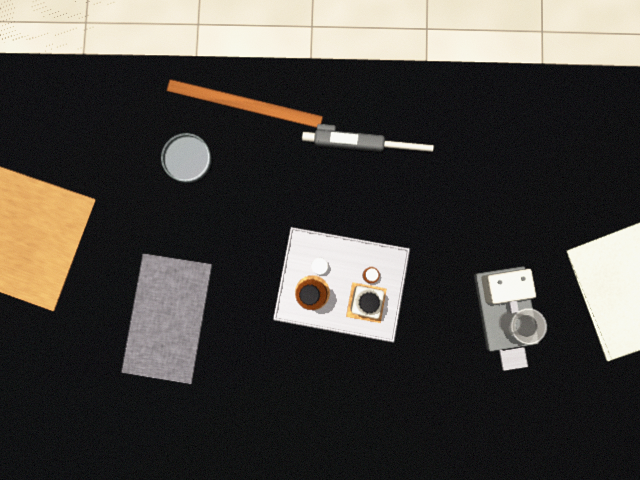

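The scene view shows the tall amber vial (312,203) beyond the square bottle and the short white-capped vial (345,226) beyond the round one. In the top view the caps are at (310,294) and (369,302), the mat is left at (167,319), and the feeder funnel is at (526,327). The tray's yaw is about -10°.

Run:
```python
from h import *
p=viewer.camera("top")
for n,u,v,z in [("rcap",310,294,.147),("scap",369.5,302,.147),("shortcap",320,266.5,.034),("tallcap",371.5,274.5,.052),("funnel",525.5,326.5,.117),
 ("m1",123,374,.003),("m2",143,254,.003),("m3",211,264,.003),("m4",191,383,.003),("t1",275,320,.012),("t2",291,228,.012),("t3",409,248,.012),("t4",394,341,.012)]:
    print(n,np.round(ray(p,u,v,z),4))
M=R.from_quat(telemetry.get_obs()["ee_rot"]).as_matrix(); print(np.round(M,3))
```

```text
rcap [0.5074 0.037  0.147 ]
scap [ 0.4977 -0.0563  0.147 ]
shortcap [0.5553 0.0265 0.034 ]
tallcap [ 0.5433 -0.0642  0.052 ]
funnel [ 0.4652 -0.3091  0.117 ]
m1 [0.3503 0.3804 0.003 ]
m2 [0.5701 0.3563 0.003 ]
m3 [0.5553 0.2287 0.003 ]
m4 [0.3386 0.255  0.003 ]
t1 [0.4572 0.1056 0.012 ]
t2 [0.6251 0.0826 0.012 ]
t3 [ 0.5945 -0.1336  0.012 ]
t4 [ 0.4264 -0.1096  0.012 ]
[[ 0.     0.917  0.399]
 [-0.     0.399 -0.917]
 [-1.     0.     0.   ]]
```

```bash
python3 -m crank '[[0,[1.0,2.5,0.4],[0,0,0.102]],[0,[1.0,2.5,0.4],[0,0,0.102]],[0,[1.0,2.5,0.4],[0,0,0.102]],[0,[1.0,2.5,0.4],[0,0,0.102]],[0,[1.0,2.5,0.4],[0,0,0.102]],[0,[1.0,2.5,0.4],[0,0,0.102]],[0,[1.0,2.5,0.4],[0,0,0.102]],[0,[1.0,2.5,0.4],[0,0,0.102]],[0,[1.0,2.5,0.4],[0,0,0.102]],[0,[1.0,2.5,0.4],[0,0,0.102]],[0,[1.0,2.5,0.4],[0,0,0]],[0,[1.0,2.5,0.4],[0,0,0]]]' 40
python3 -m crank '[[0,[1.0,2.6,0],[0,0,0]],[0,[1.0,2.6,0],[0,0,0]],[0,[1.0,2.6,0],[0,0,0]],[0,[1.0,2.6,0],[0,0,0]],[0,[1.0,2.6,0],[0,0,0]],[0,[1.0,2.6,0],[0,0,0]],[0,[1.0,2.6,0],[0,0,0]],[0,[1.0,2.6,0],[0,0,0]],[0,[0.5,2.6,0],[0,0,0]],[0,[0.5,2.6,0],[0,0,0]],[0,[0,0,0],[0,0,0]],[0,[0,0,0],[0,0,0]]]'
python3 - <<'E'
from h import *
p=viewer.camera("wrist"); save(p,"w1"); o=telemetry.get_obs(); print(np.round(o["position"],4),np.round(R.from_quat(o["ee_rot"]).as_matrix(),3).tolist())
for t in "bottle_round bottle_square vial_tall vial_short coaster_round coaster_square".split():
    print(t,[(np.round(w(p,d["location"]),3),round(d["conf"],2)) for d in mark_of(t,p)[:2]])
E
```

```text
clock: 2.15
position: [0.3699, -0.2718, 0.2547]
ee_rot: [0.049, 0.705, -0.049, 0.706]
ft_force: [1.0, -0.3, 0.5]
grip_width: 1.002
clock: 3.15
position: [0.4597, -0.0118, 0.2545]
ee_rot: [0.048, 0.705, -0.048, 0.706]
ft_force: [0.5, -0.5, -0.1]
grip_width: 0.998
[ 0.4596 -0.0132  0.2544] [[0.0, 0.139, 0.99], [-0.0, 0.99, -0.139], [-1.0, -0.0, 0.0]]
bottle_round [(array([0.503, 0.034, 0.008]), 0.64), (array([ 0.496, -0.063,  0.009]), 0.25)]
bottle_square []
vial_tall [(array([ 0.541, -0.065,  0.011]), 0.56)]
vial_short [(array([0.556, 0.027, 0.003]), 0.73)]
coaster_round []
coaster_square []
```

View pics/w1.png

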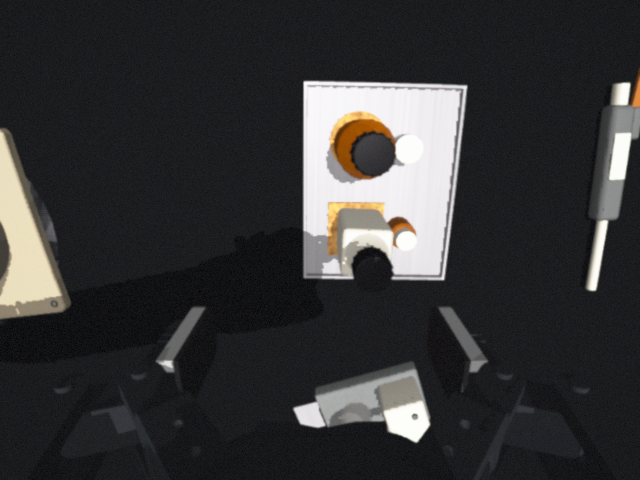

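The wrist view shows the round cap at (373,154), the square cap at (372,269), the short vial cap at (409,149) and the tall vial cap at (406,240). The tray edges line up with the image, so the yaw of -8° is right.

Run:
```python
from h import *
p=viewer.camera("wrist"); print(np.round(p["cam_to_world"],3))
for n,u,v,z in [("rcap",374,154,.147),("scap",372,269,.147),("shortcap",409,149,.034),("tallcap",406,240,.052),
 ("t1",304,82,.012),("t2",466,86,.012),("t3",445,280,.012),("t4",304,279,.012),("sq tl",328,203,.007),("sq tr",384,203,.007),("sq bl",328,255,.007),("round left",330,143,.007),("round top",357,111,.007)]:
    print(n,np.round(ray(p,u,v,z),4))
```

```text
[[ 0.99   0.134  0.043  0.47 ]
 [-0.14   0.943  0.303  0.063]
 [-0.    -0.306  0.952  0.423]
 [ 0.     0.     0.     1.   ]]
rcap [0.5045 0.0346 0.147 ]
scap [ 0.4939 -0.0555  0.147 ]
shortcap [0.5551 0.0232 0.034 ]
tallcap [ 0.5412 -0.0684  0.052 ]
t1 [0.4572 0.1042 0.012 ]
t2 [0.6247 0.0779 0.012 ]
t3 [ 0.5928 -0.1405  0.012 ]
t4 [ 0.4231 -0.1148  0.012 ]
sq tl [ 0.4644 -0.0273  0.007 ]
sq tr [ 0.528  -0.0362  0.007 ]
sq bl [ 0.4559 -0.0901  0.007 ]
round left [0.4756 0.0387 0.007 ]
round top [0.5087 0.0679 0.007 ]
```

```bash
python3 -m crank '[[0,[1.5,1.6,0],[0,0,0]],[0,[1.5,1.6,0],[0,0,0]],[0,[1.6,1.6,0],[0,0,0]],[0,[0,0,-2],[0,0,0]],[0,[0,0,-2],[0,0,0]],[0,[0,0,-2],[0,0,0]],[0,[0,0,-2],[0,0,0]],[0,[0,0,-2],[0,0,0]],[0,[0,0,-2],[0,0,0]],[0,[0,0,-1.8],[0,0,0]],[0,[0,0,0],[0,0,0]],[0,[0,0,0],[0,0,0]]]' 40
python3 -m crank '[[0.2,[0,0,0],[0,0,0]],[0.3,[0,0,0],[0,0,0]],[0.4,[0,0,0],[0,0,0]],[0.5,[0,0,0],[0,0,0]],[0.55,[0,0,0],[0,0,0]],[0.6,[0,0,0],[0,0,0]],[0.65,[0,0,0],[0,0,0]],[0.75,[0,0,0],[0,0,0]],[1,[0,0,0],[0,0,0]],[1,[0,0,0],[0,0,0]],[1,[0,0,0],[0,0,0]],[1,[0,0,0],[0,0,0]]]' 40
python3 - <<'E'
from h import *
p=viewer.camera("scene"); cv2.imwrite("pics/s1.png",cv2.resize(p["frame"][100:300,220:480,::-1],None,fx=3,fy=3))
E
```

```text
clock: 4.55
position: [0.5052, 0.0348, 0.1161]
ee_rot: [0.05, 0.706, -0.049, 0.705]
ft_force: [0.4, -0.5, 1.0]
grip_width: 1.0
clock: 5.55
position: [0.5059, 0.0351, 0.1169]
ee_rot: [0.049, 0.705, -0.049, 0.706]
ft_force: [-1.2, -1.2, 6.0]
grip_width: 0.344
```

View pics/s1.png

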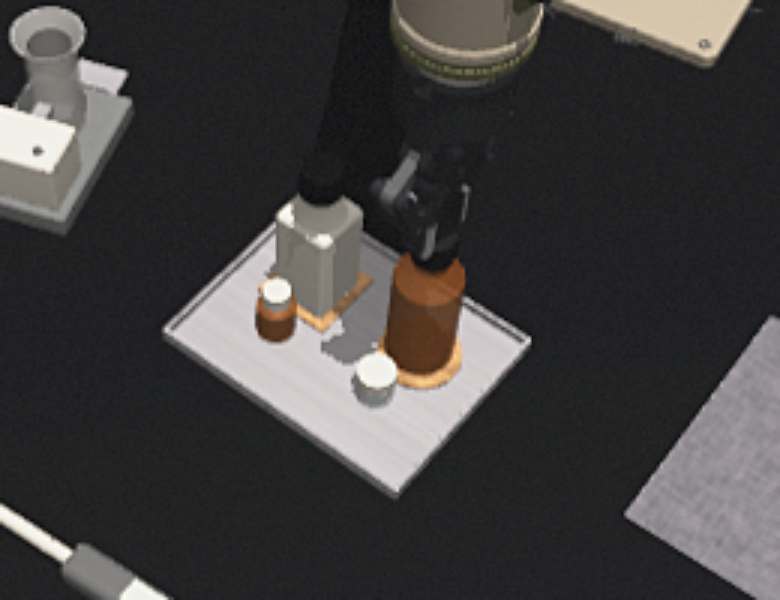

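The fingers are on the round cap and the bottle is upright. I'll lift it and check.

```bash
python3 -m crank '[[1,[0,0,0.5],[0,0,0]],[1,[0,0,1],[0,0,0]],[1,[0,0,1.5],[0,0,0]],[1,[0,0,1.5],[0,0,0]],[1,[0,0,1],[0,0,0]],[1,[0,0,0.5],[0,0,0]],[1,[0,0,0],[0,0,0]],[1,[0,0,0],[0,0,0]]]' 50
python3 - <<'E'
from h import *
p=viewer.camera("wrist"); save(p,"w2")
E
```

```text
clock: 6.27
position: [0.5055, 0.0349, 0.1761]
ee_rot: [0.049, 0.705, -0.05, 0.705]
ft_force: [0.3, 0.1, -2.1]
grip_width: 0.335
```

View pics/w2.png

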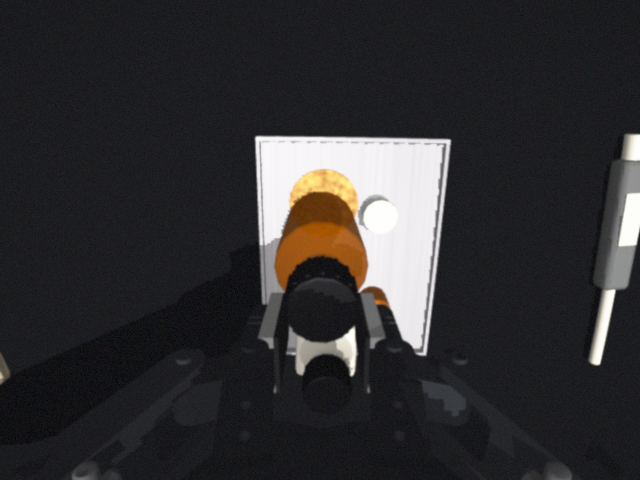

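```bash
python3 - <<'E'
from h import *
p=viewer.camera("wrist"); print(ray(p,322,308,.207), ray(p,325,383,.147), ray(p,380,216,.034))
E
python3 -m crank '[[1,[0,0.8,0],[0,0,0]],[1,[0,1.6,0],[0,0,0]],[1,[0,2.5,0],[0,0,0]],[1,[0,3,0],[0,0,0]],[1,[0.1,3,0],[0,0,0]],[1,[0.1,3,0],[0,0,0]],[1,[0.1,3,0],[0,0,0]],[1,[0.1,3,0],[0,0,0]],[1,[0.1,3,0],[0,0,0]],[1,[0,2,0],[0,0,0]],[1,[0,1.1,0],[0,0,0]],[1,[0,0.5,0],[0,0,0]]]'
python3 -m crank '[[1,[0,0,0],[0,0,0]],[1,[0,0,-1],[0,0,0]],[1,[0,0,-1.5],[0,0,0]],[1,[0,0,-1.5],[0,0,0]],[1,[0,0,-1],[0,0,0]],[1,[0,0,-0.6],[0,0,0]],[1,[0,0,-0.4],[0,0,0]],[1,[0,0,-0.2],[0,0,0]],[1,[0,0,0],[0,0,0]]]'
```

```text
[0.50512649 0.03797124 0.207     ] [ 0.49505444 -0.04832806  0.147     ] [0.55427838 0.02669262 0.034     ]
clock: 7.37
position: [0.5095, 0.3022, 0.1758]
ee_rot: [0.049, 0.706, -0.048, 0.705]
ft_force: [0.3, -0.2, -2.0]
grip_width: 0.33
clock: 8.12
position: [0.5107, 0.2998, 0.1143]
ee_rot: [0.05, 0.705, -0.05, 0.705]
ft_force: [-0.1, -0.0, -1.8]
grip_width: 0.334
```

```bash
python3 -m crank '[[1,[0,0,-0.1],[0,0,0]],[1,[0,0,-0.1],[0,0,0]],[1,[0,0,0],[0,0,0]]]'
```

```text
clock: 8.37
position: [0.5109, 0.3005, 0.113]
ee_rot: [0.05, 0.705, -0.049, 0.706]
ft_force: [-0.1, 0.5, 1.6]
grip_width: 0.338
```

```bash
python3 -m crank '[[0.6,[0,0,0],[0,0,0]],[0.4,[0,0,0],[0,0,0]],[0,[0,0,0],[0,0,0]],[0,[0,0,0],[0,0,0]],[0,[0,0,0],[0,0,0]],[0,[0,0,1.5],[0,0,0]],[0,[0,0,2.5],[0,0,0]],[0,[0,0,3],[0,0,0]],[0,[0,0,3],[0,0,0]],[0,[0,0,3],[0,0,0]],[0,[0,-3.5,0],[0,0,0]],[0,[0,-3.5,0],[0,0,0]]]'
python3 -m crank '[[0,[-0.2,-3.5,0],[0,0,0]],[0,[-0.2,-3.5,0],[0,0,0]],[0,[-0.2,-3.5,0],[0,0,0]],[0,[-0.2,-3.5,0],[0,0,0]],[0,[-0.2,-3.5,0],[0,0,0]],[0,[-0.2,-3.5,0],[0,0,0]],[0,[-0.2,-2.5,0],[0,0,0]],[0,[0,0,0],[0,0,0]],[0,[0,0,0],[0,0,0]]]'
python3 - <<'E'
from h import *
p=viewer.camera("wrist"); save(p,"w3")
E
```

```text
clock: 9.37
position: [0.5103, 0.2321, 0.2442]
ee_rot: [0.049, 0.705, -0.047, 0.706]
ft_force: [1.1, -1.1, -1.1]
grip_width: 1.004
clock: 10.12
position: [0.4965, -0.0064, 0.2424]
ee_rot: [0.05, 0.705, -0.051, 0.705]
ft_force: [0.5, 0.7, -0.0]
grip_width: 1.003
```

View pics/w3.png

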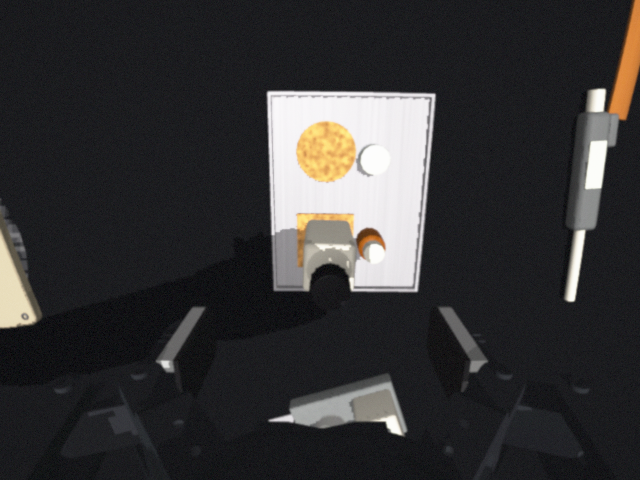

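Both coasters show clearly: the round centre is at (326,152), the square one's corners are at (297,213) and (354,213), and the square cap is at (331,286).

Run:
```python
from h import *
p=viewer.camera("wrist"); f=p["frame"].astype(int)
m=((f[:,:,0]-f[:,:,2]>60)&(f[:,:,0]>180)).astype(np.uint8)
n,l,s,c=cv2.connectedComponentsWithStats(m[100:290,280:420]); 
for i in range(1,n):
    if s[i,4]>200: print(s[i],c[i]+[280,100])
for n,u,v,z in [("rc",326,152,.007),("tl",297,213.5,.007),("tr",354,213.5,.007),("bl",297,267,.007),("scap",331,286.5,.147),("short",375,159.5,.034),("tall",374,254,.052)]: print(n,np.round(ray(p,u,v,z),4))
q=viewer.camera("top"); f=q["frame"].astype(int)
for n,u,v,z in [("scap",369.5,302,.147)]: print(n,np.round(ray(q,u,v,z),4))
m=((f[:,:,0]-f[:,:,2]>60)&(f[:,:,0]>150)).astype(np.uint8)
print("coaster_round top",[np.round(w(q,d["location"]),4) for d in mark_of("coaster_round",q)[:1]],[np.round(w(p,d["location"]),4) for d in mark_of("coaster_round",p)[:1]])
n,l,s,c=cv2.connectedComponentsWithStats(m[220:350,270:420])
for i in range(1,n):
    if s[i,4]>50: print(s[i],c[i]+[270,220],ray(q,*(c[i]+[270,220]),.007))
```

```text
[  17   23   59   61 2818] [325.93115685 152.75195174]
[ 17 115  57  21 525] [323.4247619  220.30285714]
rc [0.5071 0.0399 0.007 ]
tl [ 0.4657 -0.0226  0.007 ]
tr [ 0.529  -0.0315  0.007 ]
bl [ 0.4554 -0.0864  0.007 ]
scap [ 0.4968 -0.0515  0.147 ]
short [0.5548 0.0279 0.034 ]
tall [ 0.5421 -0.0656  0.052 ]
scap [ 0.4977 -0.0563  0.147 ]
coaster_round top [] [array([0.5065, 0.0402, 0.0103])]
```

```bash
python3 -m crank '[[0,[0,-2.5,0],[0,0,0]],[0,[0,-2.4,0],[0,0,0]],[0,[0,0,-2],[0,0,0]],[0,[0,0,-2.5],[0,0,0]],[0,[0,0,-2.5],[0,0,0]],[0,[0,0,-2.5],[0,0,0]],[0,[0,0,-2],[0,0,0]],[0,[0,0,-1.1],[0,0,0]],[0,[0,0,0],[0,0,0]],[0.3,[0,0,0],[0,0,0]],[0.4,[0,0,0],[0,0,0]],[0.5,[0,0,0],[0,0,0]]]' 40
python3 -m crank '[[0.55,[0,0,0],[0,0,0]],[0.6,[0,0,0],[0,0,0]],[0.65,[0,0,0],[0,0,0]],[0.75,[0,0,0],[0,0,0]],[1,[0,0,0],[0,0,0]],[1,[0,0,0],[0,0,0]],[1,[0,0,0],[0,0,0]]]' 50
python3 -m crank '[[1,[0,0,0.5],[0,0,0]],[1,[0,0,1],[0,0,0]],[1,[0,0,1.5],[0,0,0]],[1,[0,0,1.5],[0,0,0]],[1,[0,0,1],[0,0,0]],[1,[0,0,0.5],[0,0,0]],[1,[0,0,0],[0,0,0]],[1,[0,0,0],[0,0,0]]]'
```

```text
clock: 11.37
position: [0.4976, -0.0539, 0.1177]
ee_rot: [0.049, 0.705, -0.049, 0.706]
ft_force: [0.3, -0.9, 0.5]
grip_width: 0.606
clock: 11.95
position: [0.4972, -0.0541, 0.1173]
ee_rot: [0.049, 0.705, -0.05, 0.706]
ft_force: [-2.2, -0.5, 7.8]
grip_width: 0.338
clock: 12.62
position: [0.4964, -0.0541, 0.1761]
ee_rot: [0.049, 0.705, -0.05, 0.705]
ft_force: [-0.6, -0.2, -1.8]
grip_width: 0.33
```

```bash
python3 -m crank '[[1,[-0.3,0.9,0],[0,0,0]],[1,[-0.5,1.8,0],[0,0,0]],[1,[-0.8,2.8,0],[0,0,0]],[1,[-0.8,3,0],[0,0,0]],[1,[-0.8,3,0],[0,0,0]],[1,[-0.8,3,0],[0,0,0]],[1,[-0.8,3,0],[0,0,0]],[1,[-0.8,3,0],[0,0,0]],[1,[-0.8,3,0],[0,0,0]],[1,[-0.8,3,0],[0,0,0]],[1,[-0.8,3,0],[0,0,0]],[1,[-0.8,3,0],[0,0,0]]]'
python3 -m crank '[[1,[-0.8,2.3,0],[0,0,0]],[1,[0,1.1,0],[0,0,0]],[1,[0,0.5,0],[0,0,0]],[1,[0,0,0],[0,0,0]],[1,[0,0,-1],[0,0,0]],[1,[0,0,-1.5],[0,0,0]],[1,[0,0,-1.5],[0,0,0]],[1,[0,0,-1],[0,0,0]],[1,[0,0,-0.6],[0,0,0]],[1,[0,0,-0.4],[0,0,0]],[1,[0,0,-0.2],[0,0,0]],[1,[0,0,0],[0,0,0]]]'
python3 -m crank '[[1,[0,0,-0.1],[0,0,0]],[1,[0,0,0],[0,0,0]]]'
```

```text
clock: 13.62
position: [0.4071, 0.2725, 0.1758]
ee_rot: [0.049, 0.706, -0.05, 0.705]
ft_force: [0.8, 0.6, -0.8]
grip_width: 0.33
clock: 14.62
position: [0.4008, 0.3098, 0.1143]
ee_rot: [0.05, 0.705, -0.05, 0.705]
ft_force: [0.8, 0.1, -2.0]
grip_width: 0.334
clock: 14.78
position: [0.4009, 0.3101, 0.1137]
ee_rot: [0.05, 0.705, -0.049, 0.706]
ft_force: [0.3, -0.0, -2.4]
grip_width: 0.333
```

```bash
python3 -m crank '[[1,[0,0,-0.1],[0,0,0]],[1,[0,0,-0.1],[0,0,0]],[1,[0,0,0],[0,0,0]]]'
python3 -m crank '[[0.6,[0,0,0],[0,0,0]],[0.4,[0,0,0],[0,0,0]],[0,[0,0,0],[0,0,0]],[0,[0,0,0],[0,0,0]],[0,[0,0,0],[0,0,0]],[0,[0,0,1.5],[0,0,0]],[0,[0,0,2.5],[0,0,0]],[0,[0,0,3],[0,0,0]],[0,[0,0,3],[0,0,0]],[0,[0,0,1],[0,0,0]],[0,[1.2,-3.2,0],[0,0,0]],[0,[1.2,-3.2,0],[0,0,0]]]'
python3 -m crank '[[0,[1.2,-3.2,0],[0,0,0]],[0,[1.2,-3.2,0],[0,0,0]],[0,[1.2,-3.2,0],[0,0,0]],[0,[1.2,-3.2,0],[0,0,0]],[0,[1.2,-3.2,0],[0,0,0]],[0,[1.2,-3.2,0],[0,0,0]],[0,[1.2,-3.2,0],[0,0,0]],[0,[1.2,-3.2,0],[0,0,0]],[0,[1.1,-3.2,0],[0,0,0]],[0,[1.0,-2.4,-0.5],[0,0,0]],[0,[0,0,0],[0,0,0]],[0,[0,0,0],[0,0,0]]]'
python3 - <<'E'
from h import *
p=viewer.camera("wrist"); save(p,"w4"); q=viewer.camera("scene"); 
cv2.imwrite("pics/s4.png",cv2.resize(q["frame"][100:320,190:540,::-1],None,fx=2,fy=2))
for t in ["vial_tall","vial_short"]: print(t,[(np.round(w(p,d["location"]),3),round(d["conf"],2)) for d in mark_of(t,p)[:2]])
for t in ["bottle_round","bottle_square"]: print(t,[(np.round(w(q,d["location"]),3),round(d["conf"],2)) for d in mark_of(t,q)[:2]])
E
```

```text
clock: 15.03
position: [0.4014, 0.3114, 0.1134]
ee_rot: [0.05, 0.705, -0.049, 0.706]
ft_force: [-3.5, -3.0, 14.3]
grip_width: 0.333
clock: 16.03
position: [0.4243, 0.2471, 0.2221]
ee_rot: [0.048, 0.705, -0.047, 0.706]
ft_force: [0.9, -1.4, 0.1]
grip_width: 1.003
clock: 17.03
position: [0.5414, -0.0674, 0.2152]
ee_rot: [0.051, 0.706, -0.05, 0.705]
ft_force: [0.7, 0.9, 0.1]
grip_width: 0.997
vial_tall [(array([ 0.538, -0.067,  0.008]), 0.88)]
vial_short [(array([ 0.554,  0.024, -0.002]), 0.65)]
bottle_round [(array([ 0.51 ,  0.302, -0.002]), 0.76)]
bottle_square [(array([0.402, 0.31 , 0.005]), 0.81)]
```

View pics/w4.png

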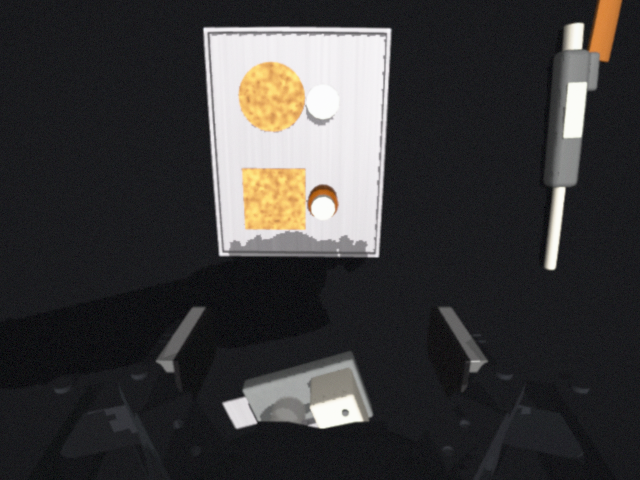

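View pics/s4.png

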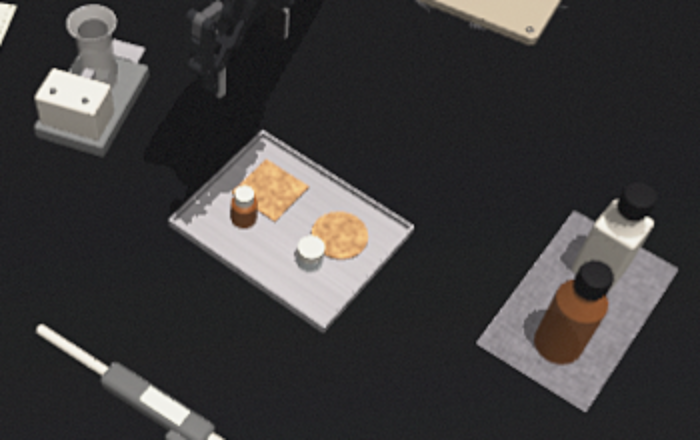

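Both bottles stand upright on the mat. In the wrist view the round coaster is at (272,97), the square one at (274,199), the tall vial's cap at (322,208) and the short one's at (322,102).

Run:
```python
from h import *
p=viewer.camera("wrist"); q=viewer.camera("top")
for p,(y0,y1,x0,x1) in ((p,(40,245,225,312)),(q,(230,335,280,400))):
  f=p["frame"].astype(int); m=((f[:,:,0]-f[:,:,2]>50)&(f[:,:,0]>170)).astype(np.uint8)
  n,l,s,c=cv2.connectedComponentsWithStats(m[y0:y1,x0:x1])
  for i in range(1,n):
    if s[i,4]>100:
      k,_=cv2.findContours((l==i).astype(np.uint8),cv2.RETR_EXTERNAL,cv2.CHAIN_APPROX_NONE); (cx,cy),sz,a=cv2.minAreaRect(k[0])
      print(s[i],np.round(ray(p,cx+x0,cy+y0,.007),4),np.round(ray(p,*(c[i]+[x0,y0]),.007),4),sz,a)
p=viewer.camera("wrist")
print(ray(p,322,207.5,.052),ray(p,322,102,.034))
for t in ["feeder"]: print([(np.round(w(x,d["location"]),4),d["conf"]) for x in (p,q) for d in mark_of(t,x)[:1]])
```

```text
[  14   24   66   70 3629] [0.5066 0.0393 0.007 ] [0.5068 0.0391 0.007 ] (69.0, 65.0) 90.0
[  17  130   64   62 3800] [ 0.4912 -0.0599  0.007 ] [ 0.4919 -0.0593  0.007 ] (61.0, 63.0) 90.0
[102   0  18  18 103] [ 0.6114 -0.1001  0.007 ] [ 0.6161 -0.1002  0.007 ] (17.0, 17.0) 90.0
[ 15  45  35  35 970] [0.5095 0.0406 0.007 ] [0.5089 0.0408 0.007 ] (34.0, 34.0) 90.0
[ 0.54150792 -0.06442431  0.052     ] [0.55430375 0.02753981 0.034     ]
[(array([ 0.4621, -0.3176,  0.001 ]), 0.97), (array([ 0.468 , -0.3132, -0.0023]), 0.7)]
```

```bash
python3 -m crank '[[0,[0,0,-2],[0,0,0]],[0,[0,0,-3],[0,0,0]],[0,[0,0.1,-3],[0,0,0]],[0,[0,0,-3],[0,0,0]],[0,[0,0,-3],[0,0,0]],[0,[0,0,-2],[0,0,0]],[0,[0,0,-1],[0,0,0]],[0,[0,0,-0.7],[0,0,0]],[0,[0,0,0],[0,0,0]],[0.4,[0,0,0],[0,0,0]],[0.5,[0,0,0],[0,0,0]],[0.6,[0,0,0],[0,0,0]]]' 25
python3 -m crank '[[0.65,[0,0,0],[0,0,0]],[0.7,[0,0,0],[0,0,0]],[0.75,[0,0,0],[0,0,0]],[0.8,[0,0,0],[0,0,0]],[1,[0,0,0],[0,0,0]],[1,[0,0,0],[0,0,0]],[1,[0,0,0],[0,0,0]],[1,[0,0,0],[0,0,0]]]' 25
python3 -m crank '[[1,[0,0,0.5],[0,0,0]],[1,[0,0,1],[0,0,0]],[1,[0,0,2],[0,0,0]],[1,[0,0,3],[0,0,0]],[1,[0,0,3],[0,0,0]],[1,[0,0,3],[0,0,0]],[1,[0,0,1.5],[0,0,0]],[1,[0,0,0],[0,0,0]]]' 30
python3 - <<'E'
from h import *
p=viewer.camera("wrist"); save(p,"w5")
E
```

```text
clock: 18.58
position: [0.5425, -0.0652, 0.0406]
ee_rot: [0.049, 0.705, -0.05, 0.706]
ft_force: [-0.2, 0.6, 0.5]
grip_width: 0.604
clock: 19.25
position: [0.5416, -0.065, 0.0393]
ee_rot: [0.049, 0.705, -0.049, 0.705]
ft_force: [0.7, 0.2, -0.7]
grip_width: 0.001
clock: 19.92
position: [0.5438, -0.0648, 0.1843]
ee_rot: [0.049, 0.703, -0.05, 0.708]
ft_force: [1.0, -0.5, 0.8]
grip_width: 0.002
```

View pics/w5.png

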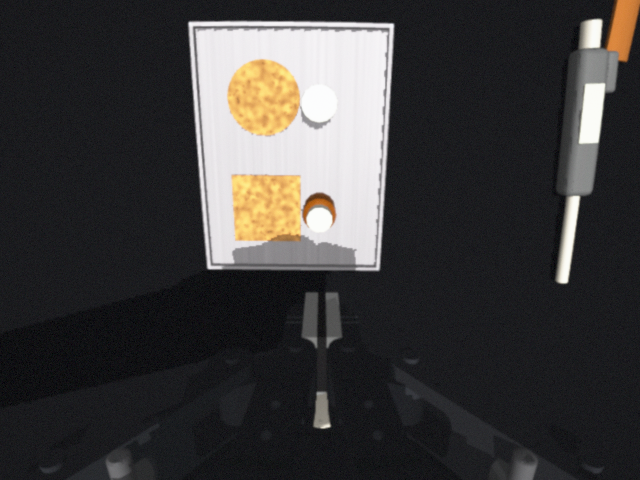

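The tall vial was missed: the gripper closed fully and the vial still stands at (319,220), apparently unmoved. I'll check its position and grip the body instead.

```bash
python3 - <<'E'
from h import *
p=viewer.camera("wrist")
print(ray(p,319,219.5,.052), telemetry.get_obs()["position"],[(np.round(w(p,d["location"]),4),d["conf"]) for d in mark_of("vial_tall",p)[:1]])
q=viewer.camera("top"); f=q["frame"]; print([(np.round(w(q,d["location"]),4),d["conf"]) for d in mark_of("vial_tall",q)[:1]])
E
python3 -m crank '[[0,[0,0,0],[0,0,0]],[0,[0,0,0],[0,0,0]],[0,[0,0,0],[0,0,0]],[0,[0,0,0],[0,0,0]],[0,[0,0,0],[0,0,0]],[0,[0,0,0],[0,0,0]]]'
```

```text
[ 0.54032394 -0.06599024  0.052     ] [ 0.54186284 -0.06499016  0.18021766] [(array([ 0.5379, -0.0659,  0.007 ]), 0.8)]
[]
clock: 20.67
position: [0.5416, -0.065, 0.1793]
ee_rot: [0.049, 0.705, -0.049, 0.705]
ft_force: [-0.1, 0.1, 0.9]
grip_width: 0.846
```

```bash
python3 -m crank '[[0,[-0.1,0,-2],[0,0,0]],[0,[0,0,-3],[0,0,0]],[0,[0,-0.1,-3],[0,0,0]],[0,[0,0,-3],[0,0,0]],[0,[0,0,-2.5],[0,0,0]],[0,[0,0,-2],[0,0,0]],[0,[0,0,-1.2],[0,0,0]],[0,[0,0,0],[0,0,0]],[0.3,[0,0,0],[0,0,0]],[0.4,[0,0,0],[0,0,0]],[0.5,[0,0,0],[0,0,0]],[0.55,[0,0,0],[0,0,0]]]' 25
python3 -m crank '[[0.6,[0,0,0],[0,0,0]],[0.62,[0,0,0],[0,0,0]],[0.65,[0,0,0],[0,0,0]],[0.7,[0,0,0],[0,0,0]],[0.8,[0,0,0],[0,0,0]],[0.8,[0,0,0],[0,0,0]]]' 25
python3 - <<'E'
from h import *
q=viewer.camera("scene"); cv2.imwrite("pics/s5.png",cv2.resize(q["frame"][110:270,230:410,::-1],None,fx=4,fy=4,interpolation=cv2.INTER_CUBIC)[:600])
E
```

```text
clock: 21.67
position: [0.5415, -0.0662, 0.0135]
ee_rot: [0.049, 0.705, -0.05, 0.706]
ft_force: [-0.2, -1.3, -0.0]
grip_width: 0.46
clock: 22.17
position: [0.541, -0.066, 0.0126]
ee_rot: [0.049, 0.705, -0.049, 0.706]
ft_force: [-0.1, -1.5, 2.1]
grip_width: 0.239
```

View pics/s5.png

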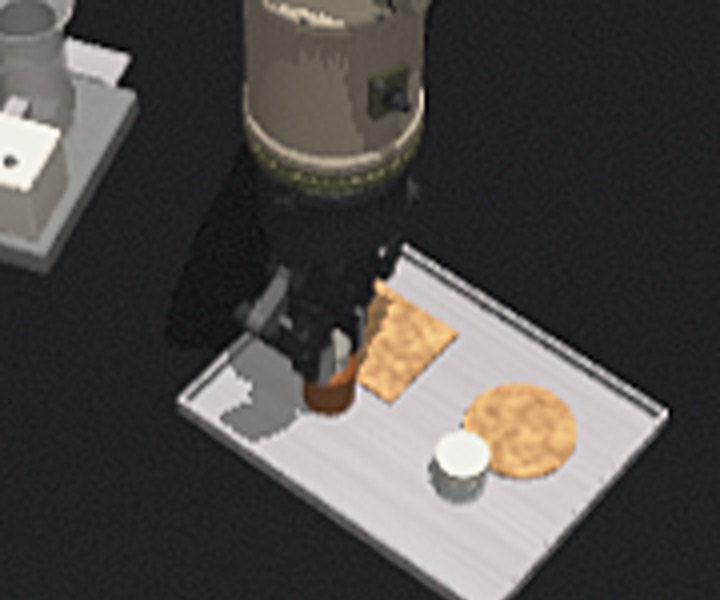

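```bash
python3 -m crank '[[1,[0,0,0],[0,0,0]],[1,[0,0,0.5],[0,0,0]],[1,[0,0,1],[0,0,0]],[1,[0,0,2],[0,0,0]],[1,[0,0,3],[0,0,0]],[1,[0,0,3],[0,0,0]],[1,[0,0,3],[0,0,0]],[1,[0,0,2.5],[0,0,0]],[1,[0,0,1],[0,0,0]],[1,[0,0,0],[0,0,0]]]' 30
python3 - <<'E'
from h import *
p=viewer.camera("wrist"); q=viewer.camera("scene"); a=cv2.resize(q["frame"][110:260,230:350],None,fx=3,fy=3,interpolation=cv2.INTER_CUBIC)
b=p["frame"][60:460,160:500]; b=cv2.copyMakeBorder(b,0,50,0,0,cv2.BORDER_CONSTANT)
cv2.imwrite("pics/s6.png",np.hstack([a,b])[:,:,::-1])
E
```

```text
clock: 23.05
position: [0.5418, -0.0659, 0.1752]
ee_rot: [0.049, 0.704, -0.05, 0.707]
ft_force: [0.2, -0.2, -0.9]
grip_width: 0.242
```

View pics/s6.png

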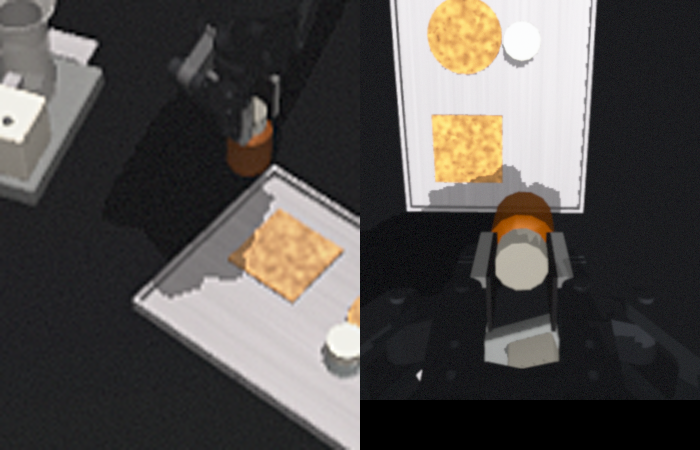

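The tall vial hangs upright, held by its cap. Next is a look at the feeder from nearby.

```bash
python3 - <<'E'
from h import *
p=viewer.camera("wrist"); print(ray(p,322,322,.2146),telemetry.get_obs()["position"])
E
python3 -m crank '[[1,[-0.3,-0.8,0.5],[0,0,0]],[1,[-0.6,-1.6,0.5],[0,0,0]],[1,[-0.8,-2.3,0.5],[0,0,0]],[1,[-0.9,-2.5,0.5],[0,0,0]],[1,[-0.9,-2.5,0.5],[0,0,0]],[1,[-0.9,-2.5,0],[0,0,0]],[1,[-0.9,-2.5,0],[0,0,0]],[1,[-0.9,-2.5,0],[0,0,0]],[1,[-0.8,-1.5,0],[0,0,0]],[1,[-0.4,-0.7,0],[0,0,0]],[1,[-0.2,0,0],[0,0,0]],[1,[0,0,0],[0,0,0]]]'
python3 - <<'E'
from h import *
p=viewer.camera("wrist"); save(p,"w7"); q=viewer.camera("top"); s=viewer.camera("scene")
for x in (p,q,s): print([(np.round(w(x,d["location"]),4),d["conf"]) for d in mark_of("feeder",x)[:1]])
a=cv2.resize(q["frame"][280:370,470:570],None,fx=4,fy=4); b=cv2.resize(p["frame"],(480,360))
cv2.imwrite("pics/c7.png",np.hstack([a[:360],b[:,:400]])[:,:,::-1])
E
```

```text
[ 0.54005201 -0.06277124  0.2146    ] [ 0.53972523 -0.06608243  0.17093948]
clock: 24.2
position: [0.4643, -0.2594, 0.1969]
ee_rot: [0.05, 0.706, -0.049, 0.705]
ft_force: [0.9, 0.4, -0.3]
grip_width: 0.238
[(array([ 0.4644, -0.3178, -0.0007]), 0.82)]
[(array([ 0.4671, -0.3142, -0.0009]), 0.72)]
[(array([ 0.468 , -0.3181, -0.0033]), 0.82)]
```

View pics/c7.png

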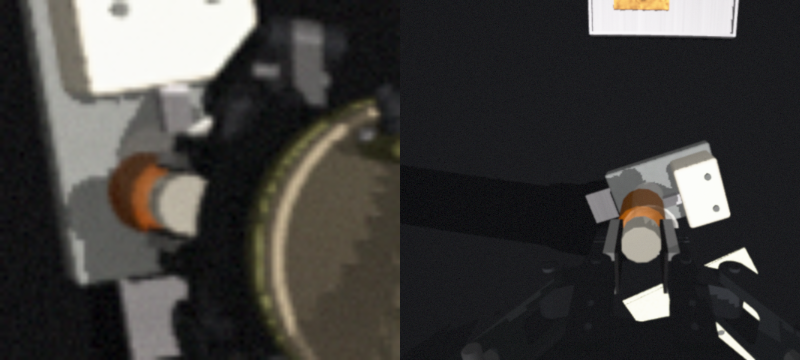

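The funnel is hidden by the vial and hand here, so I'll check candidate axes against the first pictures, with projected rim circles.

Run:
```python
from h import *
out=[]
for n,(y0,x0) in (("top",(285,470)),("scene",(85,195))):
    p=viewer.camera(n); f=cv2.imread("pics/%s0.png"%n); k=5
    c=cv2.resize(f[y0:y0+100,x0:x0+78],None,fx=k,fy=k,interpolation=cv2.INTER_CUBIC)
    for ctr,col in (((.4665,-.3155),(0,255,0)),((.4655,-.310),(0,0,255))):
        P=[(np.array(pix(p,[ctr[0]+.029*np.cos(t),ctr[1]+.029*np.sin(t),.117]))-[x0,y0]+.5)*k for t in np.linspace(0,6.28,60)]
        cv2.polylines(c,[np.int32(P)],True,col,1)
    out.append(c)
cv2.imwrite("pics/c8.png",np.hstack(out))
```

```text
(no output)
```

View pics/c8.png

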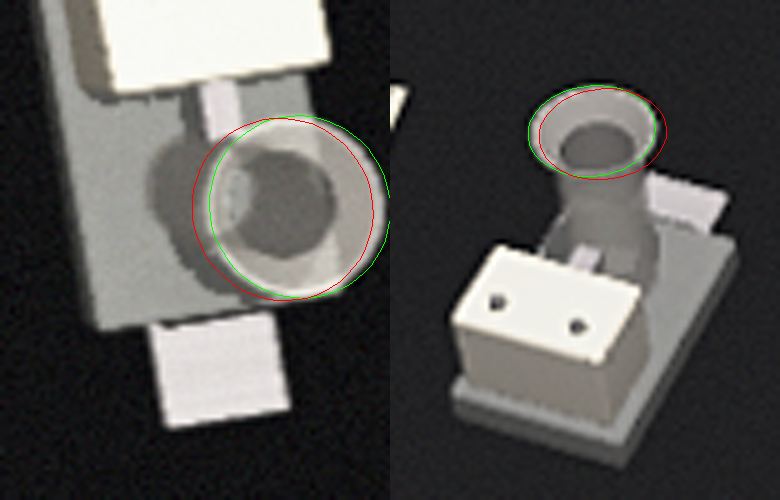

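The green circle at (0.4665,-0.3155) fits the rim in both views to within about 1–2 mm. I'll move over the axis and lower.

```bash
python3 -m crank '[[1,[0.2,-1.5,0],[0,0,0]],[1,[0,-2,0],[0,0,0]],[1,[0,-1.5,0],[0,0,0]],[1,[0,-0.6,0],[0,0,0]],[1,[0,0,0],[0,0,0]],[1,[0,0,-1.5],[0,0,0]],[1,[0,0,-2],[0,0,0]],[1,[0,0,-1.5],[0,0,0]],[1,[0,0,-1],[0,0,0]],[1,[0,0,-0.5],[0,0,0]],[1,[0,0,0],[0,0,0]],[1,[0,0,0],[0,0,0]]]'
python3 - <<'E'
from h import *
q=viewer.camera("scene")
cv2.imwrite("pics/c9.png",cv2.resize(q["frame"][60:185,190:300,::-1],None,fx=4.5,fy=4.5,interpolation=cv2.INTER_CUBIC))
E
```

```text
clock: 25.6
position: [0.467, -0.3158, 0.1329]
ee_rot: [0.049, 0.705, -0.049, 0.706]
ft_force: [0.6, -0.2, -0.1]
grip_width: 0.243
```

View pics/c9.png

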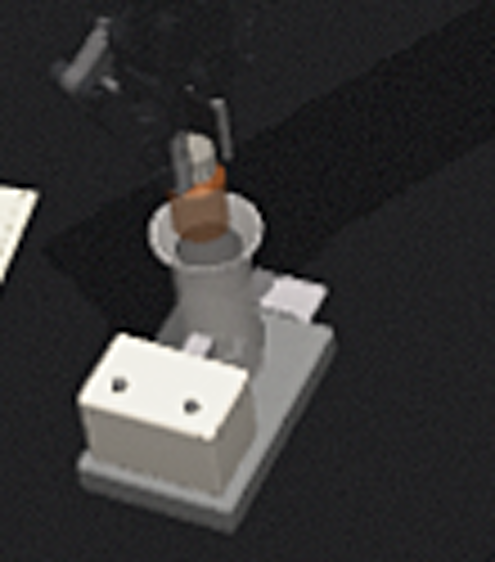

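```bash
python3 -m crank '[[1,[-0.1,0.2,0],[0,0,0]],[1,[0,0,-0.7],[0,0,0]],[1,[0,0,-0.6],[0,0,0]],[1,[0,0,-0.5],[0,0,0]],[1,[0,0,0],[0,0,0]],[1,[0,0,0],[0,0,0]]]'
```

```text
clock: 26.15
position: [0.4653, -0.3139, 0.1138]
ee_rot: [0.05, 0.706, -0.049, 0.705]
ft_force: [0.3, -0.4, -0.1]
grip_width: 0.244
```

```bash
python3 -m crank '[[0.6,[0,0,0],[0,0,0]],[0.5,[0,0,0],[0,0,0]],[0.5,[0,0,0],[0,0,0]],[0.5,[0,0,0],[0,0,0]],[0.5,[0,0,2],[0,0,0]],[0.3,[0,0,3],[0,0,0]],[0,[0,0,3],[0,0,0]],[0,[0.8,3,1],[0,0,0]],[0,[0.8,3,0],[0,0,0]],[0,[0.8,3,0],[0,0,0]],[0,[0.8,3,0],[0,0,0]],[0,[0.8,3,0],[0,0,0]]]'
python3 -m crank '[[0,[0.8,3.2,0],[0,0,0]],[0,[0.8,3.2,0],[0,0,0]],[0,[0.8,3.2,0],[0,0,0]],[0,[0.8,3.2,0],[0,0,0]],[0,[0.8,3.2,0],[0,0,0]],[0,[0.6,3,0],[0,0,0]],[0,[0,0,0],[0,0,0]],[0,[0,0,0],[0,0,0]]]'
python3 - <<'E'
from h import *
p=viewer.camera("wrist"); q=viewer.camera("scene"); a=cv2.resize(q["frame"][85:185,195:275],None,fx=4.5,fy=4.5,interpolation=cv2.INTER_CUBIC)
b=p["frame"][:450,160:560]; cv2.imwrite("pics/c10.png",np.hstack([a,b])[:,:,::-1]); print(telemetry.get_obs()["position"])
for t in ["vial_tall","vial_short"]: print(t,[(np.round(w(x,d["location"]),4),d["conf"]) for x in (p,q) for d in mark_of(t,x)[:1]])
E
```

```text
clock: 27.15
position: [0.5058, -0.1627, 0.2047]
ee_rot: [0.049, 0.705, -0.05, 0.706]
ft_force: [1.2, -0.3, -0.4]
grip_width: 0.999
clock: 27.82
position: [0.5516, 0.0281, 0.2045]
ee_rot: [0.048, 0.705, -0.048, 0.706]
ft_force: [-0.0, -0.7, -0.6]
grip_width: 1.0
[0.55159577 0.02498321 0.20426236]
vial_tall [(array([ 0.4552,  0.308 , -0.0012]), 0.47)]
vial_short [(array([0.5567, 0.0271, 0.0009]), 0.9), (array([0.555 , 0.026 , 0.0033]), 0.56)]
```

View pics/c10.png

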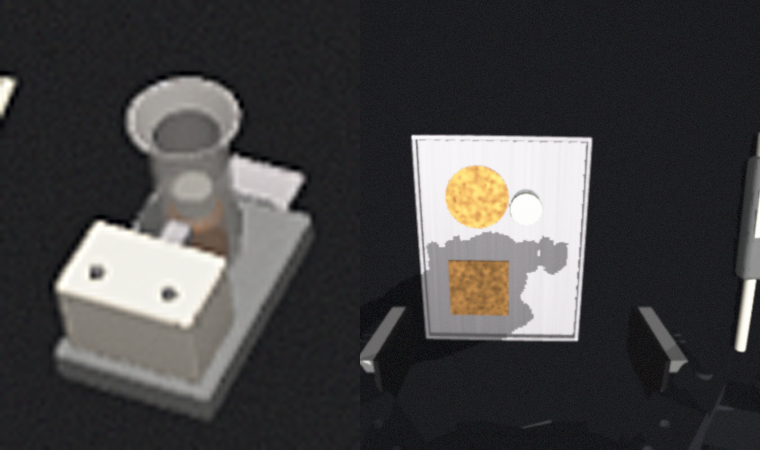

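The tall vial stands upright at the bottom of the tube. In picture c10 the short vial is in place. I'll check where the real fingertips are relative to the TCP, using the closed-finger picture w5 (tips end at row ~293).

Run:
```python
from h import *
p=viewer.camera("wrist"); o=telemetry.get_obs()["position"]
for d in (0,.01,.02,.03,.04): print(d,np.round(pix(p,o+[0,0,d])), np.round(pix(p,o+[.139*-.011,.011,d])))
print(ray(p,526,0,.034)[:0], o)
f=p["frame"].astype(int); m=(f.min(2)>235).astype(np.uint8)[180:235,340:390]; print(m.sum(), np.argwhere(m).mean(0)+[180,340])
```

```text
0 [323. 283.] [317. 263.]
0.01 [323. 292.] [316. 271.]
0.02 [323. 302.] [316. 280.]
0.03 [323. 313.] [316. 290.]
0.04 [323. 325.] [315. 301.]
[] [0.55160193 0.02485318 0.20434506]
2202 [206.53360581 360.06675749]
```

```bash
python3 -m crank '[[0,[0.3,0.2,-2],[0,0,0]],[0,[0,0,-3],[0,0,0]],[0,[0,0,-3.5],[0,0,0]],[0,[0,0,-3.5],[0,0,0]],[0,[0,0,-3],[0,0,0]],[0,[0,0,-2.5],[0,0,0]],[0,[0,0,-1.2],[0,0,0]],[0,[0,0,-0.8],[0,0,0]],[0,[0,0,0],[0,0,0]],[0,[0,0,-0.7],[0,0,0]],[0,[0,0,0],[0,0,0]]]' 25
python3 -m crank '[[0,[0,0,-0.5],[0,0,0]],[0,[0,0,0],[0,0,0]]]'
```

```text
clock: 29.08
position: [0.5552, 0.0279, 0.0027]
ee_rot: [0.05, 0.705, -0.05, 0.706]
ft_force: [-0.5, -0.7, -0.6]
grip_width: 1.001
clock: 29.25
position: [0.5548, 0.0278, -0.0026]
ee_rot: [0.049, 0.705, -0.05, 0.706]
ft_force: [-0.5, -0.6, 0.6]
grip_width: 0.997
```

```bash
python3 -m crank '[[0.2,[0,0,-0.3],[0,0,0]],[0.4,[0,0,0],[0,0,0]],[0.5,[0,0,0],[0,0,0]],[0.5,[0,0,0],[0,0,0]],[0.5,[0,0,0],[0,0,0]]]'
python3 -m crank '[[0.55,[0,0,0],[0,0,0]],[0.58,[0,0,0],[0,0,0]],[0.61,[0,0,0],[0,0,0]],[0.65,[0,0,0],[0,0,0]],[0.7,[0,0,0],[0,0,0]],[0.8,[0,0,0],[0,0,0]]]'
```

```text
clock: 29.67
position: [0.5547, 0.028, -0.0055]
ee_rot: [0.049, 0.705, -0.049, 0.705]
ft_force: [0.8, 0.5, 0.8]
grip_width: 0.5
clock: 30.17
position: [0.5547, 0.028, -0.0055]
ee_rot: [0.049, 0.705, -0.049, 0.705]
ft_force: [-0.6, -0.1, 2.9]
grip_width: 0.337
```

```bash
python3 -m crank '[[1,[0,0,0],[0,0,0]],[1,[0,0,0.5],[0,0,0]],[1,[0,0,1],[0,0,0]],[1,[0,0,2],[0,0,0]],[1,[0,0,3],[0,0,0]],[1,[0,0,3.5],[0,0,0]],[1,[0,0,3.5],[0,0,0]],[1,[0,0,3],[0,0,0]],[1,[0,0,2],[0,0,0]],[1,[0,0,1],[0,0,0]],[1,[0,0,0],[0,0,0]]]' 30
python3 -m crank '[[1,[-0.3,-1,0],[0,0,0]],[1,[-0.5,-2,0],[0,0,0]],[1,[-0.8,-3,0],[0,0,0]],[1,[-0.8,-3,0],[0,0,0]],[1,[-0.8,-3,0],[0,0,0]],[1,[-0.8,-3,0],[0,0,0]],[1,[-0.8,-3,0],[0,0,0]],[1,[-0.8,-3,0],[0,0,0]],[1,[-0.8,-3,0],[0,0,0]],[1,[-0.8,-3,0],[0,0,0]],[1,[-0.8,-2.6,0],[0,0,0]],[1,[-0.5,-2,0],[0,0,0]]]'
python3 -m crank '[[1,[-0.2,-1.5,0],[0,0,0]],[1,[0,-1.1,0],[0,0,0]],[1,[0,0,0],[0,0,0]],[1,[0,0,0],[0,0,0]]]'
python3 - <<'E'
from h import *
p=viewer.camera("wrist"); s=viewer.camera("scene")
print([(np.round(w(x,d["location"]),4),d["conf"]) for x in (p,s) for d in mark_of("vial_short",x)[:2]],telemetry.get_obs()["position"])
E
```

```text
clock: 31.08
position: [0.5557, 0.0282, 0.1919]
ee_rot: [0.049, 0.704, -0.049, 0.707]
ft_force: [1.7, -0.1, -0.7]
grip_width: 0.337
clock: 32.08
position: [0.4666, -0.291, 0.187]
ee_rot: [0.051, 0.707, -0.05, 0.704]
ft_force: [1.1, -1.2, -0.8]
grip_width: 0.334
clock: 32.42
position: [0.4678, -0.3132, 0.1886]
ee_rot: [0.05, 0.706, -0.049, 0.705]
ft_force: [-0.1, 0.9, 0.3]
grip_width: 0.331
[(array([ 0.4652, -0.3173,  0.196 ]), 0.67), (array([ 0.4651, -0.3125,  0.1956]), 0.64)] [ 0.46823272 -0.31259142  0.18942111]
```

```bash
python3 -m crank '[[1,[-0.2,-0.15,0],[0,0,0]],[1,[0,0,-1.5],[0,0,0]],[1,[0,0,-2.5],[0,0,0]],[1,[0,0,-2],[0,0,0]],[1,[0,0,-1],[0,0,0]],[1,[0,0,-0.7],[0,0,0]],[1,[0,0,0],[0,0,0]],[1,[0,0,-0.4],[0,0,0]],[1,[0,0,-0.2],[0,0,0]],[1,[0,0,0],[0,0,0]],[1,[0,0,0],[0,0,0]]]'
python3 - <<'E'
from h import *
p=viewer.camera("wrist"); s=viewer.camera("scene")
print([(np.round(w(x,d["location"]),4),d["conf"]) for x in (p,s) for d in mark_of("vial_short",x)[:2]],telemetry.get_obs()["position"])
E
```

```text
clock: 33.53
position: [0.4659, -0.3157, 0.1069]
ee_rot: [0.049, 0.705, -0.05, 0.706]
ft_force: [0.2, 0.6, -0.0]
grip_width: 0.333
[(array([ 0.4663, -0.3172,  0.1135]), 0.78), (array([ 0.4641, -0.3148,  0.1176]), 0.55)] [ 0.46578701 -0.31561239  0.10668022]
```

```bash
python3 -m crank '[[1,[0,0.1,-0.2],[0,0,0]],[1,[0,0,-0.1],[0,0,0]],[1,[0,0,0],[0,0,0]],[0.6,[0,0,0],[0,0,0]],[0.5,[0,0,0],[0,0,0]],[0.5,[0,0,0],[0,0,0]],[0.5,[0,0,0],[0,0,0]],[0.5,[0,0,0],[0,0,0]]]'
python3 -m crank '[[0.5,[0,0,2],[0,0,0]],[0.3,[0,0,3],[0,0,0]],[0,[0,0,3],[0,0,0]],[0,[0,1,2],[0,0,0]],[0,[0,3,2],[0,0,0]],[0,[0,3.5,0],[0,0,0]],[0,[0,3.5,0],[0,0,0]],[0,[0,3.5,0],[0,0,0]],[0,[0,3.5,0],[0,0,0]],[0,[0,3.5,0],[0,0,0]]]'
python3 - <<'E'
from h import *
q=viewer.camera("top"); s=viewer.camera("scene")
for t in ["vial_short","vial_tall","bottle_round","bottle_square"]: print(t,[(np.round(w(x,d["location"]),4),round(d["conf"],2)) for x in (q,s) for d in mark_of(t,x)[:2]])
a=cv2.resize(s["frame"][85:185,195:275],None,fx=4.5,fy=4.5,interpolation=cv2.INTER_CUBIC); cv2.imwrite("pics/c11.png",a[:,:,::-1])
f=s["frame"][100:140,225:250].mean(2).astype(int); print(f[::3,::3])
E
```

```text
clock: 34.4
position: [0.4656, -0.3146, 0.1034]
ee_rot: [0.049, 0.705, -0.049, 0.705]
ft_force: [-0.2, -0.1, 0.4]
grip_width: 0.501
clock: 35.23
position: [0.4653, -0.0979, 0.2235]
ee_rot: [0.049, 0.705, -0.05, 0.706]
ft_force: [2.1, -0.3, -0.9]
grip_width: 1.003
vial_short [(array([ 0.465 , -0.3156,  0.0676]), 0.46)]
vial_tall []
bottle_round [(array([0.5094, 0.3026, 0.001 ]), 0.88), (array([5.111e-01, 3.022e-01, 4.000e-04]), 0.97)]
bottle_square [(array([0.3978, 0.3107, 0.0012]), 0.67), (array([0.4052, 0.3098, 0.0036]), 0.83)]
[[ 34  32  34  30  26  35  33  31  34]
 [ 31  10 194 156 164 169  81  27  32]
 [120 168 163 163 159 155 153 169  34]
 [162 161 165 150 130 160 149 158  23]
 [151 162  82  88 148  79 115 156  26]
 [188 148 222 238 238 243  69 135  26]
 [ 26 128 252 240 241 244  99  13  28]
 [ 31  58 107 132 144 132 114 186 212]
 [ 33  40 114 121 121 126 113 159 203]
 [ 30  34 117 124 128 128 116 128 212]
 [ 33 105 107 117 125 123 110 100 153]
 [ 59  90  98 105 119 124 112 106 155]
 [168  76 173 203  93  95  88 110 156]
 [237 241 237 224  79  80  86 108 155]]
```

The detector puts the short vial at z = 0.068, exactly on top of the tall one's cap, and the bottles still stand upright on the mat. Now I'll fetch the round bottle.

```bash
python3 -m crank '[[0,[0.4,3.6,0],[0,0,0]],[0,[0.4,3.6,0],[0,0,0]],[0,[0.4,3.6,0],[0,0,0]],[0,[0.4,3.6,0],[0,0,0]],[0,[0.4,3.6,0],[0,0,0]],[0,[0.4,3.6,0],[0,0,0]],[0,[0.4,3.6,0],[0,0,0]],[0,[0.4,3.6,0],[0,0,0]],[0,[0.4,3.6,0],[0,0,0]],[0,[0.4,3.6,0],[0,0,0]],[0,[0.4,3.3,0],[0,0,0]],[0,[0,0,0],[0,0,0]]]'
python3 -m crank '[[0,[0,0,0],[0,0,0]],[0,[0,0,0],[0,0,0]]]'
```

```text
clock: 36.73
position: [0.5076, 0.3003, 0.2227]
ee_rot: [0.048, 0.706, -0.046, 0.705]
ft_force: [-1.7, -0.1, 0.5]
grip_width: 1.0
clock: 36.9
position: [0.5099, 0.2927, 0.2229]
ee_rot: [0.05, 0.706, -0.05, 0.705]
ft_force: [0.6, -0.1, 0.2]
grip_width: 1.001
```

```bash
python3 -m crank '[[0,[0.1,0.9,-1],[0,0,0]],[0,[0,0,-2],[0,0,0]],[0,[0,0,-3],[0,0,0]],[0,[0,0,-3],[0,0,0]],[0,[0,0,-1.5],[0,0,0]],[0,[0,0,-1],[0,0,0]],[0,[0,0,0],[0,0,0]],[0.3,[0,0,0],[0,0,0]],[0.4,[0,0,0],[0,0,0]],[0.5,[0,0,0],[0,0,0]],[0.55,[0,0,0],[0,0,0]],[0.6,[0,0,0],[0,0,0]]]' 40
python3 -m crank '[[0.65,[0,0,0],[0,0,0]],[0.75,[0,0,0],[0,0,0]],[1,[0,0,0],[0,0,0]],[1,[0,0,0],[0,0,0]],[1,[0,0,0],[0,0,0]]]' 50
python3 -m crank '[[1,[0,0,0.5],[0,0,0]],[1,[0,0,1],[0,0,0]],[1,[0,0,1.5],[0,0,0]],[1,[0,0,1.5],[0,0,0]],[1,[0,0,1],[0,0,0]],[1,[0,0,0.5],[0,0,0]],[1,[0,0,0],[0,0,0]],[1,[0,0,0],[0,0,0]]]'
```

```text
clock: 37.9
position: [0.511, 0.3027, 0.1091]
ee_rot: [0.05, 0.705, -0.049, 0.706]
ft_force: [0.1, 0.7, -0.2]
grip_width: 0.396
clock: 38.32
position: [0.511, 0.3029, 0.1093]
ee_rot: [0.05, 0.705, -0.049, 0.706]
ft_force: [-1.4, -1.1, 6.1]
grip_width: 0.343
clock: 38.98
position: [0.5106, 0.3023, 0.1681]
ee_rot: [0.049, 0.705, -0.05, 0.705]
ft_force: [-0.1, -0.3, -3.3]
grip_width: 0.343
```

```bash
python3 -m crank '[[1,[0,-0.8,0],[0,0,0]],[1,[0,-1.6,0],[0,0,0]],[1,[0,-2.5,0],[0,0,0]],[1,[0,-3,0],[0,0,0]],[1,[-0.1,-3,0],[0,0,0]],[1,[-0.1,-3,0],[0,0,0]],[1,[-0.1,-3,0],[0,0,0]],[1,[0,-3,0],[0,0,0]],[1,[0,-3,0],[0,0,0]],[1,[0,-2,0],[0,0,0]],[1,[0,-1,0],[0,0,0]],[1,[0,-0.4,0],[0,0,0]]]'
python3 -m crank '[[1,[0,0,0],[0,0,0]],[1,[0,0,-1],[0,0,0]],[1,[0,0,-1.5],[0,0,0]],[1,[0,0,-1],[0,0,0]],[1,[0,0,-0.5],[0,0,0]],[1,[0,0,0],[0,0,0]],[1,[0,0,0],[0,0,0]]]'
python3 - <<'E'
from h import *
q=viewer.camera("top"); s=viewer.camera("scene"); p=viewer.camera("wrist"); print(telemetry.get_obs()["position"])
for t in ["bottle_round","coaster_round","coaster_square"]: print(t,[(np.round(w(x,d["location"]),4),round(d["conf"],2)) for x in (q,s,p) for d in mark_of(t,x)[:1]])
E
```

```text
clock: 39.98
position: [0.5072, 0.0372, 0.1678]
ee_rot: [0.05, 0.706, -0.051, 0.705]
ft_force: [-0.0, -0.9, -2.0]
grip_width: 0.341
clock: 40.57
position: [0.5075, 0.0402, 0.1282]
ee_rot: [0.049, 0.706, -0.049, 0.705]
ft_force: [0.2, -0.0, -1.4]
grip_width: 0.341
[0.50805523 0.03974744 0.12893858]
bottle_round [(array([ 0.468 , -0.311 ,  0.0666]), 0.53), (array([0.5076, 0.0376, 0.0225]), 0.69), (array([0.5043, 0.0397, 0.0256]), 0.82)]
coaster_round [(array([0.5086, 0.0401, 0.0032]), 0.73)]
coaster_square [(array([ 4.948e-01, -6.080e-02, -2.000e-04]), 0.57)]
```

```bash
python3 -m crank '[[1,[0,0,-0.6],[0,0,0]],[1,[0,0,-0.5],[0,0,0]],[1,[0,0,-0.2],[0,0,0]],[1,[0,0,-0.1],[0,0,0]],[1,[0,0,0],[0,0,0]],[1,[0,0,0],[0,0,0]]]'
```

```text
clock: 41.67
position: [0.5076, 0.0396, 0.1143]
ee_rot: [0.049, 0.705, -0.049, 0.705]
ft_force: [-0.5, 0.8, -0.8]
grip_width: 0.342
```

```bash
python3 -m crank '[[1,[0,0,-0.1],[0,0,0]],[1,[0,0,0],[0,0,0]],[1,[0,0,0],[0,0,0]]]'
```

```text
clock: 41.92
position: [0.5077, 0.0395, 0.1134]
ee_rot: [0.049, 0.705, -0.049, 0.705]
ft_force: [0.3, 1.1, -2.6]
grip_width: 0.342
```

```bash
python3 -m crank '[[1,[0,0,-0.1],[0,0,0]],[1,[0,0,0],[0,0,0]],[1,[0,0,0],[0,0,0]]]'
```

```text
clock: 42.17
position: [0.5082, 0.0397, 0.1133]
ee_rot: [0.049, 0.705, -0.049, 0.706]
ft_force: [-2.4, -0.4, 7.4]
grip_width: 0.342
```

```bash
python3 -m crank '[[0.6,[0,0,0],[0,0,0]],[0.4,[0,0,0],[0,0,0]],[0,[0,0,0],[0,0,0]],[0,[0,0,0],[0,0,0]],[0,[0,0,0],[0,0,0]],[0,[0,0,1.5],[0,0,0]],[0,[0,0,2.5],[0,0,0]],[0,[0,0,3],[0,0,0]],[0,[0,0,3],[0,0,0]],[0,[0,0,1],[0,0,0]],[0,[-1.2,3,0],[0,0,0]],[0,[-1.2,3,0],[0,0,0]]]'
python3 -m crank '[[0,[-1.2,3,0],[0,0,0]],[0,[-1.2,3,0],[0,0,0]],[0,[-1.2,3,0],[0,0,0]],[0,[-1.2,3,0],[0,0,0]],[0,[-1.2,3,0],[0,0,0]],[0,[-1.2,3,0],[0,0,0]],[0,[-1,3,0],[0,0,0]],[0,[0,0,0],[0,0,0]],[0,[0,0,0],[0,0,0]],[0,[0,0,0],[0,0,0]]]'
python3 - <<'E'
from h import *
q=viewer.camera("top"); s=viewer.camera("scene"); print(telemetry.get_obs()["position"])
for t in ["bottle_round","coaster_round","bottle_square","coaster_square"]: print(t,[(np.round(w(x,d["location"]),4),round(d["conf"],2)) for x in (q,s) for d in mark_of(t,x)[:2]])
x=viewer.camera("top"); f=x["frame"]; c=cv2.resize(f[260:330,280:350],None,fx=6,fy=6,interpolation=cv2.INTER_CUBIC)
c2=cv2.resize(s["frame"][170:240,320:400],None,fx=6,fy=6,interpolation=cv2.INTER_CUBIC); cv2.imwrite("pics/c12.png",np.hstack([c,c2[:420]])[:,:,::-1])
f=f.astype(int); m=((f[:,:,0]-f[:,:,2]>50)&(f[:,:,0]>170)).astype(np.uint8)[260:335,280:400]
n,l,st,ce=cv2.connectedComponentsWithStats(m)
for i in range(1,n):
    if st[i,4]>30: print(st[i][:4]+[280,260,0,0],st[i][4],ray(q,*(ce[i]+[280,260]),.007))
E
```

```text
clock: 43.17
position: [0.4841, 0.0988, 0.2228]
ee_rot: [0.051, 0.705, -0.051, 0.706]
ft_force: [-0.2, 1.0, -0.4]
grip_width: 1.001
clock: 44.0
position: [0.4018, 0.3091, 0.222]
ee_rot: [0.049, 0.705, -0.05, 0.705]
ft_force: [0.9, -0.3, -0.2]
grip_width: 1.0
[0.4023351  0.3082294  0.22206541]
bottle_round [(array([0.5081, 0.0389, 0.0064]), 0.58), (array([0.5105, 0.038 , 0.007 ]), 0.83)]
coaster_round [(array([0.5119, 0.0418, 0.0008]), 0.67), (array([0.5078, 0.0408, 0.0061]), 0.34), (array([0.5077, 0.0397, 0.0032]), 0.64)]
bottle_square [(array([0.3989, 0.3089, 0.0028]), 0.64), (array([0.4019, 0.3096, 0.0051]), 0.77)]
coaster_square [(array([ 0.4909, -0.0612,  0.0032]), 0.71), (array([ 0.4919, -0.0614,  0.0025]), 0.64)]
[298 275  31  13] 89 [0.53343513 0.03488652 0.007     ]
[346 282  41  41] 1253 [ 0.49398849 -0.05784811  0.007     ]
```

```bash
python3 -m crank '[[0,[-0.1,0.1,-1],[0,0,0]],[0,[0,0,-2],[0,0,0]],[0,[0,0,-3],[0,0,0]],[0,[0,0,-3],[0,0,0]],[0,[0,0,-1.3],[0,0,0]],[0,[0,0,-1],[0,0,0]],[0,[0,0,0],[0,0,0]],[0.3,[0,0,0],[0,0,0]],[0.4,[0,0,0],[0,0,0]],[0.5,[0,0,0],[0,0,0]],[0.55,[0,0,0],[0,0,0]],[0.6,[0,0,0],[0,0,0]]]' 40
python3 -m crank '[[0.65,[0,0,0],[0,0,0]],[0.75,[0,0,0],[0,0,0]],[1,[0,0,0],[0,0,0]],[1,[0,0,0],[0,0,0]],[1,[0,0,0],[0,0,0]]]' 50
python3 -m crank '[[1,[0,0,0.5],[0,0,0]],[1,[0,0,1],[0,0,0]],[1,[0,0,1.5],[0,0,0]],[1,[0,0,1.5],[0,0,0]],[1,[0,0,1],[0,0,0]],[1,[0,0,0.5],[0,0,0]],[1,[0,0,0],[0,0,0]],[1,[0,0,0],[0,0,0]]]'
```

```text
clock: 45.55
position: [0.401, 0.3106, 0.11]
ee_rot: [0.05, 0.705, -0.049, 0.706]
ft_force: [0.3, 0.2, 0.3]
grip_width: 0.401
clock: 45.97
position: [0.401, 0.3109, 0.1102]
ee_rot: [0.05, 0.705, -0.049, 0.706]
ft_force: [-1.2, -1.9, 7.2]
grip_width: 0.345
clock: 46.63
position: [0.4006, 0.3102, 0.1691]
ee_rot: [0.049, 0.705, -0.05, 0.705]
ft_force: [0.4, -0.6, -2.6]
grip_width: 0.339
```

```bash
python3 -m crank '[[1,[0,0,1],[0,0,0]],[1,[0,0,2],[0,0,0]],[1,[0,0,3],[0,0,0]],[1,[0,0,3],[0,0,0]],[1,[0.2,-0.6,1.5],[0,0,0]],[1,[0.5,-1.5,0.5],[0,0,0]],[1,[0.6,-2.5,0],[0,0,0]],[1,[0.8,-3,0],[0,0,0]],[1,[0.8,-3,0],[0,0,0]],[1,[0.8,-3,0],[0,0,0]],[1,[0.8,-3,0],[0,0,0]],[1,[0.8,-3,0],[0,0,0]]]'
python3 -m crank '[[1,[0.8,-3,0],[0,0,0]],[1,[0.8,-3,0],[0,0,0]],[1,[0.8,-3,0],[0,0,0]],[1,[0.8,-3,0],[0,0,0]],[1,[0.6,-2.5,0],[0,0,0]],[1,[0,-1.8,0],[0,0,0]],[1,[0,-1,0],[0,0,0]],[1,[0,0,0],[0,0,0]],[1,[0,0,0],[0,0,0]],[1,[0,0,0],[0,0,0]]]'
```

```text
clock: 47.63
position: [0.4535, 0.113, 0.2795]
ee_rot: [0.049, 0.705, -0.049, 0.705]
ft_force: [1.3, -0.1, -3.1]
grip_width: 0.341
clock: 48.47
position: [0.4916, -0.0567, 0.2795]
ee_rot: [0.049, 0.705, -0.049, 0.706]
ft_force: [0.0, 1.0, -1.3]
grip_width: 0.337
```

```bash
python3 -m crank '[[1,[0.2,-0.2,0],[0,0,0]],[1,[0,0,-1],[0,0,0]],[1,[0,0,-2.5],[0,0,0]],[1,[0,0,-3],[0,0,0]],[1,[0,0,-3],[0,0,0]],[1,[0,0,-2.5],[0,0,0]],[1,[0,0,-1.5],[0,0,0]],[1,[0,0,-1],[0,0,0]],[1,[0,0,-0.5],[0,0,0]],[1,[0,0,0],[0,0,0]],[1,[0,0,0],[0,0,0]],[1,[0,0,0],[0,0,0]]]'
python3 - <<'E'
from h import *
q=viewer.camera("top"); s=viewer.camera("scene"); p=viewer.camera("wrist"); print(telemetry.get_obs()["position"])
for t in ["bottle_square","bottle_round","coaster_square"]: print(t,[(np.round(w(x,d["location"]),4),round(d["conf"],2)) for x in (q,s,p) for d in mark_of(t,x)[:1]])
E
```

```text
clock: 49.47
position: [0.4944, -0.0604, 0.1304]
ee_rot: [0.049, 0.705, -0.05, 0.706]
ft_force: [0.7, -0.8, -0.7]
grip_width: 0.345
[ 0.49410566 -0.06061934  0.1300865 ]
bottle_square [(array([ 0.496 , -0.0627,  0.0239]), 0.6), (array([ 0.4919, -0.0694,  0.0251]), 0.93)]
bottle_round [(array([0.5096, 0.0382, 0.0068]), 0.65), (array([0.5068, 0.0402, 0.0027]), 0.66), (array([0.5036, 0.0373, 0.0087]), 0.78)]
coaster_square [(array([ 0.4909, -0.06  ,  0.0056]), 0.87)]
```

```bash
python3 -m crank '[[1,[0,0.1,-0.5],[0,0,0]],[1,[0,0,-0.5],[0,0,0]],[1,[0,0,-0.3],[0,0,0]],[1,[0,0,-0.2],[0,0,0]],[1,[0,0,-0.1],[0,0,0]],[1,[0,0,0],[0,0,0]],[1,[0,0,0],[0,0,0]]]'
```

```text
clock: 50.65
position: [0.4942, -0.0596, 0.1144]
ee_rot: [0.049, 0.705, -0.05, 0.706]
ft_force: [-3.1, 0.2, 12.9]
grip_width: 0.34
```

```bash
python3 -m crank '[[1,[0,0,0.1],[0,0,0]],[0.6,[0,0,0],[0,0,0]],[0.4,[0,0,0],[0,0,0]],[0,[0,0,0],[0,0,0]],[0,[0,0,0],[0,0,0]],[0,[0,0,0],[0,0,0]],[0,[0,0,1.5],[0,0,0]],[0,[0,0,2.5],[0,0,0]],[0,[0,0,3],[0,0,0]],[0,[0,0,3],[0,0,0]],[0,[0,0,3],[0,0,0]],[0,[0,0,0],[0,0,0]]]'
python3 -m crank '[[0,[0,-2.5,0],[0,0,0]],[0,[0,-3,0],[0,0,0]],[0,[0,-3,0],[0,0,0]],[0,[0,-3,0],[0,0,0]],[0,[0,-3,0],[0,0,0]],[0,[0,-2,0],[0,0,0]],[0,[0,0,0],[0,0,0]],[0,[0,0,0],[0,0,0]],[0,[0,0,0],[0,0,0]]]'
python3 - <<'E'
from h import *
q=viewer.camera("top"); s=viewer.camera("scene"); p=viewer.camera("wrist"); print(telemetry.get_obs()["position"])
for t in "bottle_round coaster_round bottle_square coaster_square vial_short vial_tall petri_dish pipette".split(): print(t,[(np.round(w(x,d["location"]),4),round(d["conf"],2)) for x in (q,s,p) for d in mark_of(t,x)[:1]])
c2=cv2.resize(s["frame"][85:255,195:405],(780,int(170*780/210)),interpolation=cv2.INTER_CUBIC)
def dr(x,x0,y0,k,c):
    for ctr,r in (((.508,.040),.026),((.508,.040),.032)):
        P=[(pix(x,[ctr[0]+r*np.cos(t),ctr[1]+r*np.sin(t),.007])-[x0,y0]+.5)*k for t in np.linspace(0,6.28,60)]
        
a=cv2.resize(q["frame"][255:335,285:395],None,fx=3.5,fy=3.5,interpolation=cv2.INTER_CUBIC)
b=cv2.resize(s["frame"][145:250,290:400],None,fx=3.5,fy=3.5,interpolation=cv2.INTER_CUBIC)
f=cv2.resize(s["frame"][90:180,200:275],None,fx=2.5,fy=2.5,interpolation=cv2.INTER_CUBIC)
g=p["frame"][0:300,160:520]
C=np.zeros((600,770,3),np.uint8); C[:280,:385]=a; C[:367,385:]=b; C[300:600,:360]=g; C[370:595,400:587]=f[:225,:187]
cv2.imwrite("pics/final.png",C[:,:,::-1])
E
```

```text
clock: 51.65
position: [0.4961, -0.0594, 0.2499]
ee_rot: [0.049, 0.703, -0.05, 0.708]
ft_force: [0.7, 0.8, 0.4]
grip_width: 0.997
clock: 52.4
position: [0.4938, -0.2235, 0.2442]
ee_rot: [0.049, 0.705, -0.049, 0.705]
ft_force: [-0.2, -0.0, 1.3]
grip_width: 0.999
[ 0.49393629 -0.22326258  0.24452032]
bottle_round [(array([0.5074, 0.0386, 0.0036]), 0.91), (array([0.5067, 0.037 , 0.007 ]), 0.57)]
coaster_round [(array([0.5153, 0.0419, 0.0023]), 0.44), (array([0.509 , 0.0416, 0.0038]), 0.62)]
bottle_square [(array([ 0.4931, -0.0606,  0.009 ]), 0.75), (array([ 0.4937, -0.0598,  0.0057]), 0.69), (array([ 0.49  , -0.0681,  0.0102]), 0.6)]
coaster_square [(array([ 0.4929, -0.0586,  0.0052]), 0.62), (array([ 0.492 , -0.0598,  0.0037]), 0.62)]
vial_short [(array([5.13e-01, 4.39e-02, 5.00e-04]), 0.39), (array([ 0.4644, -0.3168,  0.0674]), 0.45), (array([ 0.4655, -0.3154,  0.0646]), 0.86)]
vial_tall [(array([ 0.4951, -0.0608,  0.0076]), 0.65)]
petri_dish [(array([ 0.7485,  0.2838, -0.0017]), 0.85), (array([7.549e-01, 2.840e-01, 1.000e-04]), 0.7)]
pipette [(array([ 0.7932, -0.0165, -0.0009]), 0.95), (array([ 0.7899, -0.0202, -0.0037]), 0.83)]Traceback (most recent call last):
  File "<stdin>", line 13, in <module>
ValueError: could not broadcast input array from shape (368,385,3) into shape (367,385,3)
```

Run:
```python
from h import *
q=viewer.camera("top"); s=viewer.camera("scene"); p=viewer.camera("wrist")
a=cv2.resize(q["frame"][255:335,285:395],None,fx=3.5,fy=3.5,interpolation=cv2.INTER_CUBIC)
b=cv2.resize(s["frame"][145:250,290:400],None,fx=3.5,fy=3.5,interpolation=cv2.INTER_CUBIC)[:367]
f=cv2.resize(s["frame"][90:180,200:275],None,fx=2.5,fy=2.5,interpolation=cv2.INTER_CUBIC)
C=np.zeros((600,770,3),np.uint8); C[:280,:385]=a; C[:367,385:]=b; C[300:600,:360]=p["frame"][0:300,160:520]; C[370:595,400:587]=f[:225,:187]
cv2.imwrite("pics/final.png",C[:,:,::-1])
```

```text
(no output)
```

View pics/final.png

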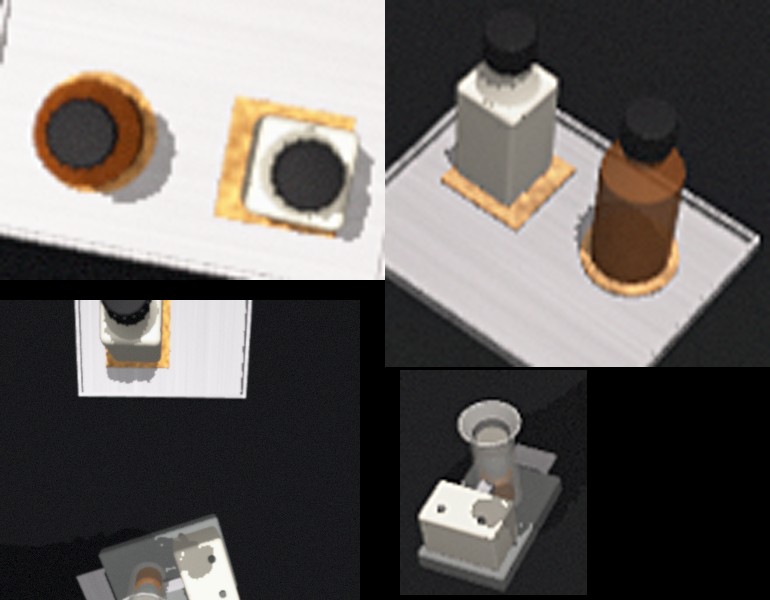

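The vials are stacked in the tube and both bottles are upright on their coasters. I'll measure the visible cork margins by code to check the centring.

Run:
```python
from h import *
c,s_=np.cos(-.14),np.sin(-.14); X=np.array([c,s_]); Y=np.array([-s_,c])
for n,sq,(y0,y1,x0,x1) in (("top",1,(275,330,340,392)),("top",0,(270,315,290,335)),("scene",1,(180,215,312,358)),("scene",0,(200,232,340,384))):
    p=viewer.camera(n); f=cv2.resize(p["frame"][y0:y1,x0:x1],None,fx=4,fy=4,interpolation=cv2.INTER_CUBIC).astype(int)
    hsv=cv2.cvtColor(f.clip(0,255).astype(np.uint8),cv2.COLOR_RGB2HSV).astype(int)
    m=(hsv[:,:,0]>10)&(hsv[:,:,0]<25)&(hsv[:,:,1]>80)&(hsv[:,:,2]>165)
    uv=np.argwhere(m)[:,::-1]; P=np.array([ray(p,(u+.5)/4-.5+x0,(v+.5)/4-.5+y0,.007)[:2] for u,v in uv])
    C=np.array([.4935,-.059] if sq else [.5075,.0395]); a=(P-C)@X*1e3; b=(P-C)@Y*1e3
    print(n,"square" if sq else "round",len(P))
    if sq:
        for t in range(-30,31,10):
            k=np.abs(b-t)<3; l=np.abs(a-t)<3
            print(t,"along x:",np.round(np.percentile(a[k],[2,98]),1) if k.sum()>20 else "", k.sum()," along y:",np.round(np.percentile(b[l],[2,98]),1) if l.sum()>20 else "",l.sum())
    else:
        r=np.hypot(a,b); th=np.degrees(np.arctan2(b,a))
        for t in range(-180,180,30):
            k=np.abs((th-t+180)%360-180)<8
            if k.sum()>20: print(t,np.round(np.percentile(r[k],[2,98]),1),k.sum())
```

```text
top square 6093
-30 along x: [-31.3  31.1] 150  along y: [-28.  32.] 823
-20 along x: [-30.8  31.2] 234  along y: [19.5 32.5] 356
-10 along x: [-30.8  31.1] 201  along y: [21.  32.5] 352
0 along x: [-31.   31.5] 250  along y: [21.1 32.4] 346
10 along x: [-30.6  31.5] 311  along y: [20.3 32.1] 361
20 along x: [-30.2  31.3] 1091  along y: [19.4 32. ] 373
30 along x: [-29.4  30.4] 1702  along y: [-29.2  30.7] 1398
top round 1778
-180 [26.7 30. ] 109
-90 [25.2 27.8] 69
-60 [28.2 30.8] 103
-30 [26.  31.6] 208
0 [26.6 32.4] 238
30 [29.5 33.1] 156
60 [31.3 33.2] 57
150 [28.9 30.7] 45
scene square 3249
-30 along x:  0  along y: [15.5 32.4] 163
-20 along x: [21.4 26.9] 45  along y: [18.5 32.3] 207
-10 along x: [21.6 32.9] 170  along y: [18.4 32.1] 201
0 along x: [22.4 32.3] 156  along y: [18.6 31.8] 198
10 along x: [23.  32.9] 159  along y: [17.6 31.3] 213
20 along x: [-29.7  31.9] 825  along y: [-20.2  31.9] 322
30 along x: [-29.4  32.3] 837  along y: [-15.   31.3] 698
scene round 1801
-30 [26.4 32.4] 124
0 [26.6 33.7] 160
30 [26.1 34. ] 187
60 [25.5 33.6] 181
90 [25.9 32.4] 146
120 [25.1 31.1] 115
```

The round bottle is centred within about 1 mm. The square one sits roughly 3–5 mm toward -y and 1 mm toward -x, so I'll regrasp it, lift it slightly, shift it and set it down.

```bash
python3 -m crank '[[0,[0,2,0],[0,0,0]],[0,[0,3,0],[0,0,0]],[0,[0,3,0],[0,0,0]],[0,[0,3,0],[0,0,0]],[0,[0,3,0],[0,0,0]],[0,[0,2.1,0],[0,0,0]],[0,[0,0,0],[0,0,0]],[0,[0,0,0],[0,0,0]]]'
python3 -m crank '[[0,[0,0,-2],[0,0,0]],[0,[0,0,-3],[0,0,0]],[0,[0,0,-3],[0,0,0]],[0,[0,0,-3],[0,0,0]],[0,[0,0,-1.5],[0,0,0]],[0,[0,0,-0.5],[0,0,0]],[0,[0,0,0],[0,0,0]],[0.3,[0,0,0],[0,0,0]],[0.4,[0,0,0],[0,0,0]],[0.5,[0,0,0],[0,0,0]],[0.55,[0,0,0],[0,0,0]],[0.6,[0,0,0],[0,0,0]]]' 40
python3 -m crank '[[0.65,[0,0,0],[0,0,0]],[0.75,[0,0,0],[0,0,0]],[1,[0,0,0],[0,0,0]],[1,[0,0,0],[0,0,0]],[1,[0,0,0],[0,0,0]]]' 50
python3 -m crank '[[1,[0,0,0.4],[0,0,0]],[1,[0,0,0.6],[0,0,0]],[1,[0,0,0],[0,0,0]],[1,[0,0,0],[0,0,0]]]'
```

```text
clock: 54.77
position: [0.4937, -0.0625, 0.2446]
ee_rot: [0.048, 0.705, -0.049, 0.706]
ft_force: [0.1, -0.5, -0.2]
grip_width: 1.003
clock: 55.77
position: [0.4939, -0.0636, 0.1149]
ee_rot: [0.049, 0.705, -0.05, 0.706]
ft_force: [-0.5, 0.1, 0.2]
grip_width: 0.4
clock: 56.18
position: [0.4941, -0.0636, 0.1152]
ee_rot: [0.049, 0.705, -0.05, 0.706]
ft_force: [-2.0, -0.2, 6.3]
grip_width: 0.342
clock: 56.52
position: [0.4938, -0.0636, 0.1247]
ee_rot: [0.049, 0.705, -0.05, 0.706]
ft_force: [-0.6, -0.5, -2.6]
grip_width: 0.34
```

```bash
python3 -m crank '[[1,[0.05,0.2,0],[0,0,0]],[1,[0.1,0.18,0],[0,0,0]],[1,[0,0,0],[0,0,0]],[1,[0,0,-0.4],[0,0,0]],[1,[0,0,-0.3],[0,0,0]],[1,[0,0,-0.2],[0,0,0]],[1,[0,0,-0.1],[0,0,0]],[1,[0,0,0],[0,0,0]],[1,[0,0,0],[0,0,0]]]'
```

```text
clock: 57.27
position: [0.4957, -0.0598, 0.1153]
ee_rot: [0.049, 0.705, -0.05, 0.706]
ft_force: [-3.8, 0.4, 10.7]
grip_width: 0.341
```

```bash
python3 -m crank '[[1,[0,0,0.05],[0,0,0]],[0.6,[0,0,0],[0,0,0]],[0.4,[0,0,0],[0,0,0]],[0,[0,0,0],[0,0,0]],[0,[0,0,0],[0,0,0]],[0,[0,0,0],[0,0,0]],[0,[0,0,1.5],[0,0,0]],[0,[0,0,2.5],[0,0,0]],[0,[0,0,3],[0,0,0]],[0,[0,0,3],[0,0,0]],[0,[0,0,3],[0,0,0]],[0,[0,0,0],[0,0,0]]]'
python3 -m crank '[[0,[0,-2.5,0],[0,0,0]],[0,[0,-3,0],[0,0,0]],[0,[0,-3,0],[0,0,0]],[0,[0,-3,0],[0,0,0]],[0,[0,-3,0],[0,0,0]],[0,[0,-2,0],[0,0,0]],[0,[0,0,0],[0,0,0]],[0,[0,0,0],[0,0,0]],[0,[0,0,0],[0,0,0]]]'
python3 - <<'E'
from h import *
c,s_=np.cos(-.14),np.sin(-.14); X=np.array([c,s_]); Y=np.array([-s_,c])
for n,(y0,y1,x0,x1) in (("top",(275,330,340,392)),("scene",(180,215,312,358))):
    p=viewer.camera(n); f=cv2.resize(p["frame"][y0:y1,x0:x1],None,fx=4,fy=4,interpolation=cv2.INTER_CUBIC)
    hsv=cv2.cvtColor(f,cv2.COLOR_RGB2HSV).astype(int)
    m=(hsv[:,:,0]>10)&(hsv[:,:,0]<25)&(hsv[:,:,1]>80)&(hsv[:,:,2]>165)
    uv=np.argwhere(m)[:,::-1]; P=np.array([ray(p,(u+.5)/4-.5+x0,(v+.5)/4-.5+y0,.007)[:2] for u,v in uv])
    C=np.array([.4935,-.059]); a=(P-C)@X*1e3; b=(P-C)@Y*1e3
    for t in (-10,0,10): 
        k=(np.abs(b-t)<3)&(a>0); l=(np.abs(a-t)<3)&(b>0); print(n,t,np.round(np.percentile(a[k],[2,98]),1),np.round(np.percentile(b[l],[2,98]),1))
    for t in "bottle_round bottle_square coaster_square vial_short petri_dish pipette".split(): print(t,[(np.round(w(p,d["location"]),4),round(d["conf"],2)) for d in mark_of(t,p)[:1]])
E
```

```text
clock: 58.27
position: [0.4975, -0.0596, 0.2503]
ee_rot: [0.049, 0.703, -0.05, 0.708]
ft_force: [1.2, 0.0, -0.7]
grip_width: 0.998
clock: 59.02
position: [0.4953, -0.2237, 0.2447]
ee_rot: [0.049, 0.705, -0.049, 0.705]
ft_force: [-0.2, 1.1, 0.2]
grip_width: 1.004
top -10 [25.8 31.2] [25.4 32.6]
top 0 [26.1 31.5] [25.  32.5]
top 10 [26.5 31.6] [24.5 32.2]
bottle_round [(array([0.5074, 0.0395, 0.0075]), 0.73)]
bottle_square [(array([ 0.4946, -0.0596,  0.0059]), 0.81)]
coaster_square [(array([ 0.4929, -0.0578,  0.0014]), 0.88)]
vial_short [(array([ 0.4945, -0.0578,  0.005 ]), 0.44)]
petri_dish [(array([ 0.7517,  0.2842, -0.0015]), 0.56)]
pipette [(array([ 7.909e-01, -1.820e-02,  4.000e-04]), 0.77)]
scene -10 [22.9 32.9] [22.3 32.2]
scene 0 [22.9 32.3] [22.9 31.9]
scene 10 [23.6 32.9] [22.  31.3]
bottle_round [(array([0.5091, 0.0406, 0.0083]), 0.83)]
bottle_square [(array([ 0.4951, -0.0575,  0.0063]), 0.61)]
coaster_square [(array([ 0.4926, -0.0589,  0.0046]), 0.66)]
vial_short [(array([ 0.4655, -0.3161,  0.0672]), 0.53)]
petri_dish [(array([ 7.548e-01,  2.849e-01, -6.000e-04]), 0.69)]
pipette [(array([ 0.7898, -0.0204, -0.0013]), 0.87)]
```

Both margins of the square bottle are now about 9 mm, against 8 mm if perfectly centred, so it is within 1–2 mm. Handing in.

```bash
python3 -c "
from workcell import manip
print(manip.hand_in())"
```

```text
the job is handed in; nothing more can be done
None
```

The job is done in the order asked and handed in at about 59 s of the 123 s allowed. I stood both bottles on the mat, dropped the tall vial and then the short one into the feeder, and put the bottles back on their coasters.

- **Vials:** the tall vial was seen upright at the bottom of the tube after its drop. The detector puts the short one at z ≈ 0.067 m, which is on top of the tall one's cap.
- **Round bottle:** it stands upright, about 1 mm from the middle of its coaster.
- **Square bottle:** it first sat 3–5 mm off centre, so I picked it up again and moved it. The visible cork margins in the scene view are now 9–10 mm, against 8 mm if perfectly centred. The top view reads 5–7 mm, so the two cameras disagree by a few mm. The nets put the bottle within about 2.5 mm of the coaster centre.
- **Dish and pipette:** their detected positions have not changed.

**What went wrong or disagreed:**
- My first grasp of the tall vial closed above it and left it standing. The real fingertips sit higher than the reported TCP, so I went lower the second time.
- One last top-camera detection of "vial_short" fell on the square bottle. I took it as a false report (confidence 0.44).
- After the final shift of the square bottle I checked only by code and detector, because all my picture views were used.

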